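# Put the lids on the porcelain crucibles

### The job

The four porcelain crucibles and their four knobbed lids stand muddled on the bench mat: get them ready for the furnace by putting on each crucible the lid that fits it, the smallest lid on the smallest crucible and so on up to the largest. Set every lid down gently, without dropping it, so that it sits level and fully home in the mouth, and leave the crucibles standing where they are. Do not knock or shift the conical flask or the measuring cylinder.

Things in the scene. Friction and masses are not known exactly. Their poses are not given: they have to be found in the camera images.
- crucible_small: the smallest of four open porcelain crucibles, round, flared, glazed white: 40 mm across its rim, 34 mm high, 24 mm across its foot, wall 3 mm. Loose, stands upright on the bench. Origin: centre of its underside, z up.
- crucible_medium: the second smallest of four open porcelain crucibles, round, flared, glazed white: 53 mm across its rim, 43 mm high, 32 mm across its foot, wall 3 mm. Loose, stands upright on the bench. Origin: centre of its underside, z up.
- crucible_large: the second largest of four open porcelain crucibles, round, flared, glazed white: 67 mm across its rim, 54 mm high, 40 mm across its foot, wall 3 mm. Loose, stands upright on the bench. Origin: centre of its underside, z up.
- crucible_largest: the largest of four open porcelain crucibles, round, flared, glazed white: 81 mm across its rim, 66 mm high, 48 mm across its foot, wall 3 mm. Loose, stands upright on the bench. Origin: centre of its underside, z up.
- lid_small: the smallest of four round white porcelain lids, 46 mm across, for the 40 mm crucible; loose, right way up. Heights above its origin: tapered boss 0 to 5 mm (18 to 28 mm across; enters the 34 mm mouth), disc from 5 mm, 3.5 mm thick at the edge, domed to 11; round knob 14 mm across from 11 to 30, to grip from above. Origin: centre of the boss's underside, z up; lid home: 29 mm above the crucible's origin.
- lid_medium: the second smallest of four round white porcelain lids, 59 mm across, for the 53 mm crucible; loose, right way up. Heights above its origin: tapered boss 0 to 5 mm (31 to 41 mm across; enters the 47 mm mouth), disc from 5 mm, 3.5 mm thick at the edge, domed to 11; round knob 14 mm across from 11 to 30, to grip from above. Origin: centre of the boss's underside, z up; lid home: 38 mm above the crucible's origin.
- lid_large: the second largest of four round white porcelain lids, 73 mm across, for the 67 mm crucible; loose, right way up. Heights above its origin: tapered boss 0 to 5 mm (45 to 55 mm across; enters the 61 mm mouth), disc from 5 mm, 3.5 mm thick at the edge, domed to 11; round knob 14 mm across from 11 to 30, to grip from above. Origin: centre of the boss's underside, z up; lid home: 49 mm above the crucible's origin.
- lid_largest: the largest of four round white porcelain lids, 87 mm across, for the 81 mm crucible; loose, right way up. Heights above its origin: tapered boss 0 to 5 mm (59 to 69 mm across; enters the 75 mm mouth), disc from 5 mm, 3.5 mm thick at the edge, domed to 11; round knob 14 mm across from 11 to 30, to grip from above. Origin: centre of the boss's underside, z up; lid home: 61 mm above the crucible's origin.
- flask: bystander: a small conical glass flask, 64 mm across the base, 105 mm high, neck 24 mm across, loose, standing in the middle of the mat. Origin: centre of its underside.
- cylinder: bystander: a slim glass measuring cylinder on a round blue plastic foot 54 mm across, 172 mm high, loose, standing just beyond the mat. Origin: centre of its underside.
There are look-alikes about, which are no part of the job. What is shaped like the lid_largest but yellow is not meant.

How it is judged:
At the end, for the whole second after the job is handed in: Each of the four lids is on the crucible of its size: within 8 mm of centred, fully down to within 3 mm, level to within about 4.5 degrees; the crucibles upright, at rest and within 3 cm of where they stood; the lids released and at rest (horizontal distance between lid_small and crucible_small below 0.008 m and z of lid_small in the frame of crucible_small between 0.026 and 0.032 m and angle between each of lid_small, crucible_small, lid_medium, crucible_medium, lid_large, crucible_large, lid_largest, crucible_largest's own z axis and vertical below 0.08 rad and distance of each of crucible_small, crucible_medium, crucible_large, crucible_largest from where it was at the start of the episode below 0.03 m and linear speed of each of lid_small, crucible_small, lid_medium, crucible_medium, lid_large, crucible_large, lid_largest, crucible_largest below 0.02 m/s and horizontal distance between lid_medium and crucible_medium below 0.008 m and z of lid_medium in the frame of crucible_medium between 0.035 and 0.041 m and horizontal distance between lid_large and crucible_large below 0.008 m and z of lid_large in the frame of crucible_large between 0.046 and 0.052 m and horizontal distance between lid_largest and crucible_largest below 0.008 m and z of lid_largest in the frame of crucible_largest between 0.058 and 0.064 m); the robot touches nothing.
It fails at once if a lid is dropped (from more than about 2 cm) or thrown ((linear speed of lid_small above 0.6 m/s and contact force between the fingers and lid_small below 0.01 N) or (linear speed of lid_medium above 0.6 m/s and contact force between the fingers and lid_medium below 0.01 N) or (linear speed of lid_large above 0.6 m/s and contact force between the fingers and lid_large below 0.01 N) or (linear speed of lid_largest above 0.6 m/s and contact force between the fingers and lid_largest below 0.01 N)).
It fails at once if a crucible is tipped over or pushed more than 3 cm away ((angle between crucible_small's own z axis and vertical above 0.5 rad or distance of crucible_small from where it was at the start of the episode above 0.03 m) or (angle between crucible_medium's own z axis and vertical above 0.5 rad or distance of crucible_medium from where it was at the start of the episode above 0.03 m) or (angle between crucible_large's own z axis and vertical above 0.5 rad or distance of crucible_large from where it was at the start of the episode above 0.03 m) or (angle between crucible_largest's own z axis and vertical above 0.5 rad or distance of crucible_largest from where it was at the start of the episode above 0.03 m)).
It fails at once if the conical flask is upset or shifted more than 2 cm (angle between flask's own z axis and vertical above 0.4 rad or distance of flask from where it was at the start of the episode above 0.02 m).
It fails at once if the measuring cylinder is upset or shifted more than 2 cm (angle between cylinder's own z axis and vertical above 0.4 rad or distance of cylinder from where it was at the start of the episode above 0.02 m).
It also fails if it takes over 112 s, if anything falls off the work surface, if the arm or the gripper's body presses on something with over 40 N, if the wrist force passes 120 N, or if a joint passes its speed limit or range.

### The arm

A 6-joint arm with a two-finger parallel gripper is mounted at the origin on the work surface. World frame = base frame: x ahead of the robot, y to its left, z up, the work surface at z = 0. Lengths are in m, angles in rad, forces in N, time in s.
With the tool pointing down it reaches from about 0.3 to 0.875 m from the base axis. Payload 6.4 kg.
Tool frame: the origin (TCP) lies between the finger pads; the fingertips stand 11 mm ahead of it and the grasp point (between the pads) lies 8 mm behind it (ctrl.tcp_to_tips is the y of the fingertips in the tool frame, in m); y points along the fingers, x is the direction in which the jaws open and shut, and the axes are right-handed (so a half turn about y gives the same grasp; the last joint's range is limited). The gripper opens to 85 mm and grips with 20 to 120 N. Pads are 22 mm wide; open, the fingers measure 114 mm over their backs; the gripper's body (76 mm by 85 mm) begins 54 mm behind the grasp point. The pads swing forward as they close: fully open they stand 13 mm farther back than shut.
Start: joints at [1.107, 0.181, 1.607, -0, 1.354, -0.206], TCP at [0.147, 0.556, 0.22] pointing down, gripper open.
Joint ranges: [-2.99, 2.99], [-0.89, 2.07], [0.3, 2.58], [-1.14, 4.28], [0, 2.63], [-3.12, 3.12]. Speed limits (rad/s): [2.57, 2.57, 3.01, 3.14, 3.14, 3.14].

### API

Orientations are given as a unit quaternion [w, x, y, z].
In Python, from bench import ctrl gives the robot as it stands.
- The arm moves only by the tool apply_moves, never from a script. Its argument "plan" is text: rows parted by semicolons, each of 7 numbers parted by spaces: the shift along the tool's x, y, z each as a share of 0.05 m, from -1 to 1, then the turn, a rotation vector about the tool's x, y, z each as a share of 0.12 rad, from -1 to 1, then the opening, from 0 (shut) to 1 (fully open). In form: dx dy dz wx wy wz claw; .... A call has exactly 5 rows; each row shifts and turns the commanded pose from where the row before left it, along the tool's axes as they then stand; what a row does not reach is not made up. A row lasts 1/10 s, in which the tool goes at most 50 mm and 8.59 degrees, less where a joint would pass 70% of its speed; a pose out of reach is approached as far as the arm can. A call with a number of a shift or a turn outside -1 to 1 is refused whole. A call with a gripper value outside its range is refused whole. The fingers move at their own pace and stop on an object; the grip force is fixed at half the most. Time passes only in rows, so rows that do not move let the fingers close, or fill a call up. It gives the time, the measured TCP pose, the force and the opening at its end, in the units of the state.
- ctrl.get_obs(): the state, without advancing time (a new reading comes with each control period).
- ctrl.camera(name): name is "scene" or "side" or "wrist"; returns the picture (480x640x3 uint8, red, green, blue); there is no depth.
- ctrl.get_calibration(name): a dict with "intrinsics" (3x3 intrinsics, pixels), "R" (3x3) and "t" (3): a world point X has camera coordinates R X + t. Camera axes: x right, y down, z forward; pixel columns grow to the right and rows downward; lengths in m; the calibration is good to about 2 mm. The wrist camera is an equidistant fisheye: a pixel r from the principal point sees the ray r / f radians off the axis. A picture is of the moment at which its call begins: read the wrist's pose just before it. get_calibration takes no time and is no camera call; for the wrist camera it gives the pose at the moment of the call.
- ctrl.hand_in(): hands the job in, once; it reports no verdict.
Trained networks look in the newest picture that a camera, given by its name, has taken for a name from the list of things; names that differ only in an ending like _2 or _b are one class to them, and where a whole thing is asked for, a point or a joint stands for the part that bears it (a point fixed in the world has none). Each returns a list of dicts, best first, with "score" (0 to 1); they miss things now and then, are a little off and sometimes report something else, mostly with a low value. They report only what shows in the picture. A call takes as long as a camera call. They do not tell look-alikes from the thing itself.
- ctrl.recognise(camera, target): "point" ([x, y, z] in m, in world coordinates, good to about 4 mm: the middle of the surface that is visible of it).
The state is a dict: "time_s": time; "q": joint angles; "dq": joint speeds; "joint_efforts": joint torques, N m; "eef_pos": TCP position; "eef_rot": TCP orientation; "wrist_force": force on the tool from outside, world axes, zero at the start; "torque": the same for the moment, N m; "opening": opening from 0.0 (shut) to 1.0 (fully open).
Only numpy, scipy, OpenCV 4.12 (cv2) and the standard library are available. Lean on these libraries where they do the work, as an engineer would, in place of code of your own. Each camera call takes 0.05 s, during which the arm holds its last target.

## Working session

There is one attempt and no reset: what is moved stays moved. The work goes in short steps, Python scripts to look and compute and a tool call to move; the robot and the scene stay as the last step left them, time stands still between calls to the robot, and variables do not carry over. Pictures are saved under pics/ and viewed, and the job is handed in when it is done.

Besides the shell and the picture viewer there is one more tool, called after ">>>" as a command line: name --argument value ..., lists and objects as JSON in quotes. apply_moves: Moves the arm, as the interface text tells. Shift numbers are shares of 0.05 m and turn numbers shares of 0.12 rad, none past 1 either way. Its arguments: {"type":"object","properties":{"plan":{"type":"string"}},"required":["plan"]}

```bash
ls; mkdir -p pics; python3 - <<'E'
from bench import ctrl
import cv2
o=ctrl.get_obs()
for k,v in o.items(): print(k,v)
for n in ["scene","side","wrist"]:
    c=ctrl.get_calibration(n)
    print(n,c)
    im=ctrl.camera(n); cv2.imwrite(f"pics/{n}0.png",im[:,:,::-1])
print(ctrl.get_obs()["time_s"])
E
```

```text
pics
time_s 0.0
q [ 1.10667680e+00  1.81544337e-01  1.60802580e+00 -1.74672062e-05
  1.35380260e+00 -2.06298740e-01]
dq [ 0.00041513 -0.00218775 -0.00046986  0.00089804  0.00084656  0.001418  ]
joint_efforts [-4.45682872e-04 -4.44896364e+01 -3.51321530e+01 -4.16591965e-04
  9.27359273e-03  2.13119881e-05]
eef_pos [0.14633129 0.5554655  0.21927373]
eef_rot [-0.55984779  0.56040635  0.43101131 -0.43213936]
wrist_force [ 0.24000577 -0.00789162 -0.33028276]
torque [ 3.30173494e-02  7.36917716e-05 -5.05913462e-03]
opening 1.00021678832072
scene {'intrinsics': array([[434.60403617,   0.        , 313.83931004],
       [  0.        , 434.60403617, 243.25990664],
       [  0.        ,   0.        ,   1.        ]]), 'R': array([[ 0.28269918,  0.95919393, -0.00530903],
       [ 0.59769763, -0.18048044, -0.78114298],
       [-0.75022578,  0.21765528, -0.62432961]]), 't': array([-0.23971882, -0.3148191 ,  1.4417231 ])}
side {'intrinsics': array([[540.22533549,   0.        , 320.42882904],
       [  0.        , 540.22533549, 248.56978533],
       [  0.        ,   0.        ,   1.        ]]), 'R': array([[ 0.71477261, -0.69924284, -0.01263199],
       [-0.52359702, -0.52307719, -0.67248525],
       [ 0.46362299,  0.48728811, -0.74000272]]), 't': array([-0.41526166,  0.37561373,  0.90020064])}
wrist {'intrinsics': array([[371.64829954,   0.        , 320.66778666],
       [  0.        , 371.64829954, 238.20799086],
       [  0.        ,   0.        ,   1.        ]]), 'R': array([[ 2.54350491e-01,  9.67112036e-01, -3.71810266e-04],
       [ 9.25789462e-01, -2.43371437e-01,  2.89282242e-01],
       [ 2.79677850e-01, -7.39232982e-02, -9.57243776e-01]]), 't': array([-0.5744857 , -0.03711429,  0.37906747])}
0.15
```

View pics/scene0.png

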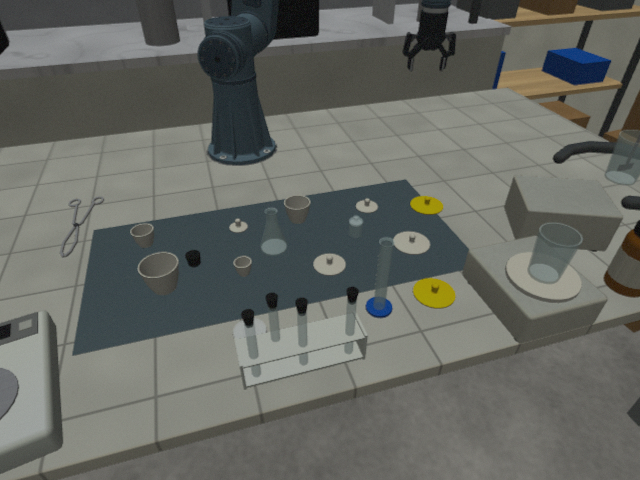

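View pics/side0.png

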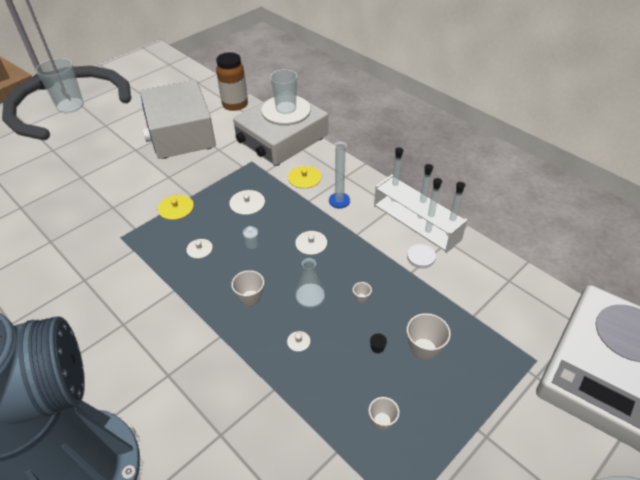

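View pics/wrist0.png

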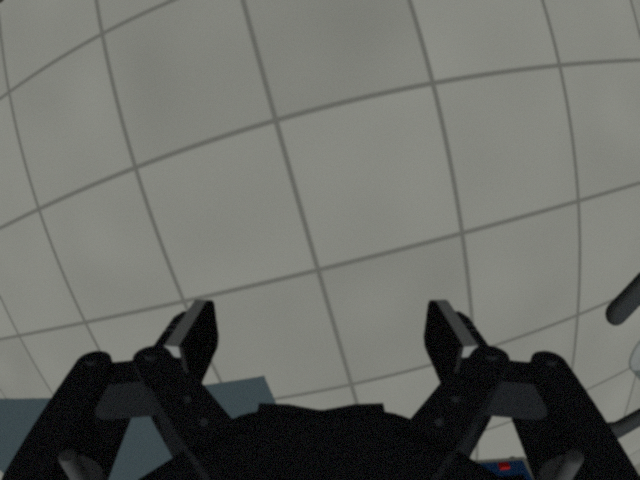

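```bash
cat > h.py <<'E'
from bench import ctrl
import numpy as np, cv2
def proj(c,X):
    X=np.atleast_2d(X).astype(float); P=X@c["R"].T+c["t"]; K=c["intrinsics"]
    return np.c_[K[0,0]*P[:,0]/P[:,2]+K[0,2],K[1,1]*P[:,1]/P[:,2]+K[1,2]]
def ray(c,u,v,fish=False):
    K=c["intrinsics"]; x=(u-K[0,2])/K[0,0]; y=(v-K[1,2])/K[1,1]
    if fish:
        r=np.hypot(x,y); d=np.array([x/r*np.sin(r),y/r*np.sin(r),np.cos(r)]) if r>0 else np.array([0,0,1.])
    else: d=np.array([x,y,1.])
    return -c["R"].T@c["t"], c["R"].T@d
def atz(c,u,v,z,fish=False):
    o,d=ray(c,u,v,fish); return o+d*(z-o[2])/d[2]
E
python3 - <<'E'
from h import *
for n in ["scene","side"]:
    c=ctrl.get_calibration(n)
    for t in ["crucible_small","crucible_medium","crucible_large","crucible_largest","lid_small","lid_medium","lid_large","lid_largest","flask","cylinder"]:
        for r in ctrl.recognise(n,t)[:4]:
            p=np.array(r["point"]); print(n,t,round(r["score"],2),p.round(3),proj(c,p)[0].round(0))
print(ctrl.get_obs()["time_s"])
E
```

```text
scene crucible_small 0.84 [ 0.607 -0.091  0.027] [243. 263.]
scene crucible_medium 0.59 [ 0.448 -0.301  0.03 ] [143. 236.]
scene crucible_large 0.97 [0.456 0.072 0.034] [297. 211.]
scene crucible_largest 0.71 [ 0.595 -0.265  0.043] [158. 270.]
scene lid_small 0.49 [ 0.451 -0.082  0.008] [237. 228.]
scene lid_large 0.65 [0.653 0.089 0.01 ] [328. 266.]
scene lid_largest 0.89 [0.794 0.273 0.015] [433. 291.]
scene lid_largest 0.74 [0.497 0.412 0.009] [426. 206.]
scene lid_largest 0.56 [0.63  0.299 0.005] [409. 245.]
scene flask 0.86 [ 0.554 -0.012  0.043] [272. 237.]
scene flask 0.65 [0.634 0.299 0.007] [410. 245.]
scene cylinder 0.93 [0.801 0.147 0.072] [381. 286.]
scene cylinder 0.19 [ 0.605 -0.091  0.026] [242. 263.]
side crucible_small 0.75 [ 0.608 -0.091  0.019] [360. 293.]
side crucible_medium 0.75 [ 0.445 -0.303  0.029] [386. 410.]
side crucible_large 0.93 [0.453 0.082 0.04 ] [249. 282.]
side crucible_largest 0.83 [ 0.622 -0.256  0.042] [429. 330.]
side lid_small 0.62 [ 0.438 -0.085  0.01 ] [299. 343.]
side lid_small 0.45 [ 0.61  -0.09   0.019] [361. 292.]
side lid_medium 0.58 [0.448 0.259 0.012] [199. 247.]
side lid_large 0.58 [0.635 0.095 0.01 ] [308. 243.]
side lid_largest 0.91 [0.786 0.272 0.012] [303. 176.]
side lid_largest 0.76 [0.622 0.3   0.008] [247. 203.]
side lid_largest 0.68 [0.479 0.411 0.008] [173. 209.]
side lid_largest 0.45 [ 0.53  -0.021  0.044] [310. 287.]
side flask 0.74 [ 0.528 -0.022  0.044] [309. 289.]
side cylinder 0.7 [0.788 0.142 0.079] [341. 179.]
side cylinder 0.63 [0.45  0.258 0.011] [199. 248.]
1.15
```

```bash
python3 - <<'E'
import cv2
im=cv2.imread("pics/scene0.png"); cv2.imwrite("pics/scene_crop.png",cv2.resize(im[180:330,100:460],(800,333),interpolation=cv2.INTER_CUBIC))
im=cv2.imread("pics/side0.png"); cv2.imwrite("pics/side_crop.png",cv2.resize(im[150:450,150:480],(660,600),interpolation=cv2.INTER_CUBIC))
E
```

```text
(no output)
```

View pics/scene_crop.png

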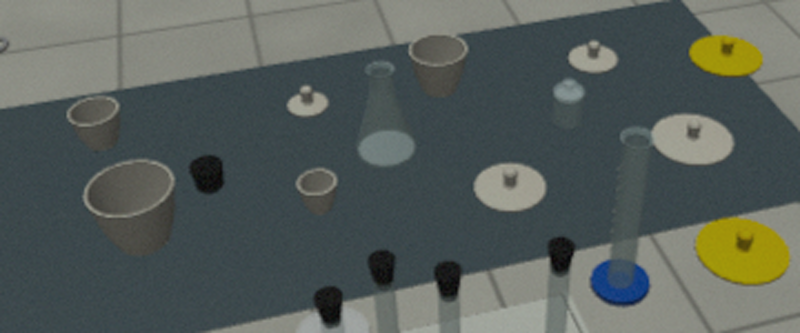

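View pics/side_crop.png

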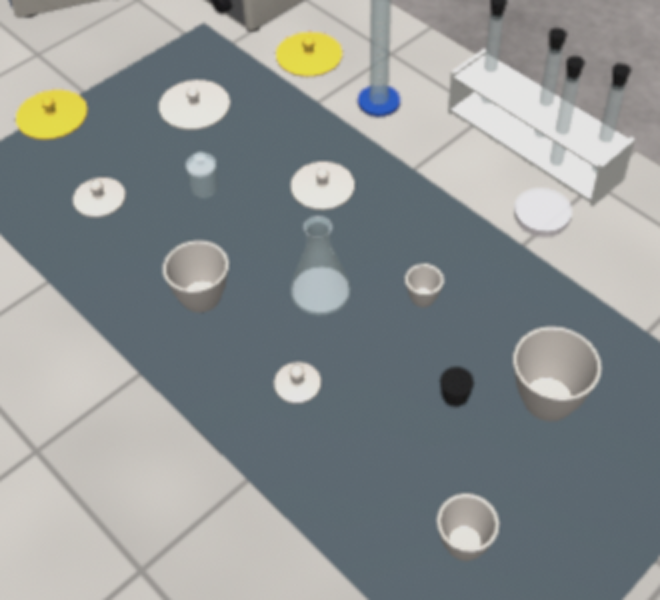

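```bash
cat > fit.py <<'E'
from h import *
from scipy.optimize import minimize
CR={"small":(.040,.034,.024),"medium":(.053,.043,.032),"large":(.067,.054,.040),"largest":(.081,.066,.048)}
LD={"small":.046,"medium":.059,"large":.073,"largest":.087}
th=np.linspace(0,2*np.pi,48,endpoint=False); U=np.c_[np.cos(th),np.sin(th)]
def circ(xy,r,z): return np.c_[xy+U*r,np.full(48,z)]
def parts(kind,name,xy,z0=0):
    if kind=="c":
        D,H,F=CR[name]; return [np.r_[circ(xy,F/2,z0),circ(xy,D/2,z0+H)]]
    r=LD[name]/2
    return [np.r_[circ(xy,r,z0+.005),circ(xy,r,z0+.0085),circ(xy,.007,z0+.011)],np.r_[circ(xy,.005,z0+.011),circ(xy,.007,z0+.018),circ(xy,.007,z0+.025),circ(xy,.004,z0+.030)]]
S=4
def render(c,P,win):
    x0,y0,x1,y1=win; m=np.zeros(((y1-y0)*S,(x1-x0)*S),np.uint8)
    for p in P:
        h=cv2.convexHull(((proj(c,p)-[x0,y0]+.5)*S*16).astype(np.int32))
        cv2.fillConvexPoly(m,h,255,shift=4)
    return cv2.resize(m,(x1-x0,y1-y0),interpolation=cv2.INTER_AREA)/255.
def fit(ims,kind,name,xy0,z0=0):
    xy0=np.array(xy0,float); out={}
    jobs=[]
    for n,im in ims.items():
        c=ctrl.get_calibration(n); pp=np.vstack([proj(c,p) for p in parts(kind,name,xy0,z0)])
        w=np.r_[pp.min(0)-9,pp.max(0)+9].astype(int); x0,y0,x1,y1=w
        R=im[y0:y1,x0:x1,0].astype(float); bg=np.percentile(R,12); fg=np.percentile(R,75)
        thr=(bg+min(fg,bg+60))/2
        m=np.clip((R-thr)/20+.5,0,1); k,lab=cv2.connectedComponents((m>.4).astype(np.uint8))
        ctr=proj(c,np.r_[xy0,z0+.007 if kind=="l" else CR[name][1]*.5])[0]-[x0,y0]
        l=lab[int(ctr[1]),int(ctr[0])]
        if l: 
            keep=cv2.dilate((lab==l).astype(np.uint8),np.ones((3,3))); m=m*keep
            # fill interior holes
            cs,_=cv2.findContours((m>.5).astype(np.uint8),cv2.RETR_EXTERNAL,cv2.CHAIN_APPROX_NONE)
            f=np.zeros(m.shape,np.uint8); cv2.drawContours(f,cs,-1,1,-1); m=np.maximum(m,f*(cv2.erode(f,np.ones((3,3)))))
        jobs.append((n,c,tuple(w),cv2.GaussianBlur(m,(0,0),1)))
    def cost(xy,js): return sum(np.abs(cv2.GaussianBlur(render(c,parts(kind,name,xy,z0),w),(0,0),1)-m).sum() for n,c,w,m in js)
    def run(js):
        r=minimize(lambda d:cost(xy0+d/1000,js),[0,0],method="Nelder-Mead",options=dict(initial_simplex=[[0,0],[6,0],[0,6]],xatol=.05,fatol=.05)); return xy0+r.x/1000,r.fun
    for j in jobs: out[j[0]]=run([j])
    out["both"]=run(jobs); return out
E
python3 - <<'E'
from fit import *
ims={n:cv2.imread(f"pics/{n}0.png")[:,:,::-1] for n in ["scene","side"]}
G={("c","small"):(.607,-.091),("c","medium"):(.447,-.302),("c","large"):(.455,.077),("c","largest"):(.61,-.26),("l","small"):(.444,-.083),("l","medium"):(.45,.259),("l","large"):(.644,.092),("l","largest"):(.627,.3)}
for k,g in G.items():
    o=fit(ims,*k,g); print(k,{a:(b[0].round(4).tolist(),round(b[1],1)) for a,b in o.items()})
E
```

```text
('c', 'small') {'scene': ([0.6081, -0.0934], np.float64(521.8)), 'side': ([0.6098, -0.0928], np.float64(104.3)), 'both': ([0.6084, -0.0927], np.float64(628.7))}
('c', 'medium') {'scene': ([0.3994, -0.3105], np.float64(261.8)), 'side': ([0.4373, -0.3022], np.float64(63.1)), 'both': ([0.4367, -0.3019], np.float64(496.1))}
('c', 'large') {'scene': ([0.3965, 0.0839], np.float64(306.5)), 'side': ([0.4455, 0.0745], np.float64(107.0)), 'both': ([0.4443, 0.0748], np.float64(756.0))}
('c', 'largest') {'scene': ([0.6019, -0.2631], np.float64(115.6)), 'side': ([0.6057, -0.2623], np.float64(246.4)), 'both': ([0.6053, -0.2622], np.float64(416.3))}
('l', 'small') {'scene': ([0.4429, -0.0787], np.float64(516.0)), 'side': ([0.4426, -0.0793], np.float64(32.7)), 'both': ([0.4418, -0.0786], np.float64(549.0))}
('l', 'medium') {'scene': ([0.4471, 0.2629], np.float64(43.6)), 'side': ([0.4495, 0.262], np.float64(30.8)), 'both': ([0.4491, 0.2624], np.float64(76.3))}
('l', 'large') {'scene': ([0.6405, 0.0967], np.float64(14.8)), 'side': ([0.6429, 0.0953], np.float64(28.3)), 'both': ([0.6417, 0.0961], np.float64(70.4))}
('l', 'largest') {'scene': ([0.6223, 0.308], np.float64(44.6)), 'side': ([0.6249, 0.306], np.float64(29.7)), 'both': ([0.6242, 0.3068], np.float64(103.7))}
```

```bash
python3 - <<'E'
from fit import *
ims={n:cv2.imread(f"pics/{n}0.png")[:,:,::-1] for n in ["scene","side"]}
print(ims["scene"][260:266,232:252,0]); print(ims["scene"][240,130:156], ims["scene"][280,100])
E
sed -i 's|R=im\[y0:y1,x0:x1,0\].astype(float).*|I=cv2.GaussianBlur(im.astype(np.float32),(0,0),.7)[y0:y1,x0:x1]; R=I[...,0]*2-I[...,2]; bg=np.percentile(R,12); fg=np.percentile(R,75)|; s|thr=(bg+min(fg,bg+60))/2|thr=bg+28|' fit.py
cat > run0.py <<'E'
from fit import *
ims={n:cv2.imread(f"pics/{n}0.png")[:,:,::-1] for n in ["scene","side"]}
vis={n:cv2.resize(im,None,fx=3,fy=3,interpolation=cv2.INTER_CUBIC)[:,:,::-1].copy() for n,im in ims.items()}
G={("c","small"):(.608,-.0925),("c","medium"):(.437,-.302),("c","large"):(.445,.075),("c","largest"):(.605,-.262),("l","small"):(.442,-.079),("l","medium"):(.449,.262),("l","large"):(.642,.096),("l","largest"):(.624,.307)}
for k,g in G.items():
    o=fit(ims,*k,g); print(k,{a:(b[0].round(4).tolist(),round(b[1],1)) for a,b in o.items()})
    for n in ims:
        c=ctrl.get_calibration(n)
        for p in parts(*k,o["both"][0]):
            for i in range(0,len(p),48): cv2.polylines(vis[n],[((proj(c,p[i:i+48])+.5)*3).astype(np.int32)],True,(0,0,255),1)
cv2.imwrite("pics/ov_scene2.png",vis["scene"][530:930,330:1130]); cv2.imwrite("pics/ov_scene2b.png",vis["scene"][560:860,900:1400])
cv2.imwrite("pics/ov_side2.png",vis["side"][520:1110,680:1380])
E
python3 run0.py
```

```text
[[ 59  70 122 110  83  81  82  87  89  90  90  89  94  91  95  97  97  93
  142 110]
 [ 60  99 128 105  79  76  86  86  90  90  90  94  95  94  94  98 100 102
  141 113]
 [ 60 118 122  91  76  82  83  87  88  87  91  94  94  96 100  97  97 110
  144 106]
 [ 62 113 128  97  74  81  84  90  91  91  92  93  95  96  99 101 106 125
  130  92]
 [ 60  92 139 115  78  81  81  84  89  91  93  96  97  98 101 107 127 131
   92  60]
 [ 55  65 110 122 104  90  84  85  90  90  93  97 100 105 117 122 130  96
   66  63]]
[[61 73 76]
 [60 70 75]
 [61 71 75]
 [62 71 77]
 [61 69 69]
 [76 75 73]
 [76 76 68]
 [79 78 71]
 [75 76 67]
 [81 81 75]
 [76 77 70]
 [78 77 73]
 [74 75 68]
 [74 73 66]
 [75 71 64]
 [76 74 69]
 [73 74 67]
 [72 70 66]
 [73 71 68]
 [69 68 62]
 [67 67 63]
 [60 60 57]
 [63 64 57]
 [61 65 65]
 [59 69 73]
 [58 70 74]] [61 71 77]
('c', 'small') {'scene': ([0.6061, -0.092], np.float64(22.0)), 'side': ([0.6105, -0.092], np.float64(25.0)), 'both': ([0.6089, -0.0919], np.float64(78.7))}
('c', 'medium') {'scene': ([0.423, -0.3054], np.float64(434.7)), 'side': ([0.4376, -0.3023], np.float64(53.3)
[... 293 characters left out ...]
.2625], np.float64(71.3)), 'both': ([0.6051, -0.2623], np.float64(227.2))}
('l', 'small') {'scene': ([0.4407, -0.0781], np.float64(13.3)), 'side': ([0.4421, -0.0797], np.float64(49.4)), 'both': ([0.4412, -0.0781], np.float64(65.3))}
('l', 'medium') {'scene': ([0.4476, 0.2641], np.float64(18.7)), 'side': ([0.449, 0.2613], np.float64(50.7)), 'both': ([0.4485, 0.2631], np.float64(73.3))}
('l', 'large') {'scene': ([0.6411, 0.0964], np.float64(21.1)), 'side': ([0.6432, 0.0934], np.float64(68.7)), 'both': ([0.6413, 0.0962], np.float64(91.9))}
('l', 'largest') {'scene': ([0.6234, 0.3081], np.float64(52.5)), 'side': ([0.6249, 0.3047], np.float64(76.2)), 'both': ([0.6234, 0.3074], np.float64(131.8))}
```

View pics/ov_scene2.png

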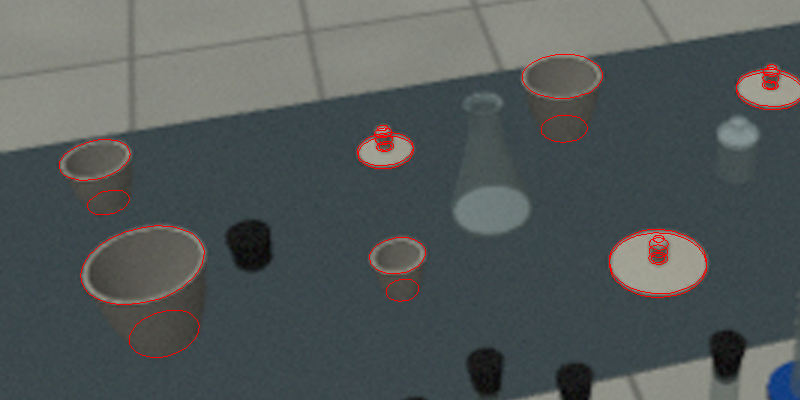

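View pics/ov_side2.png

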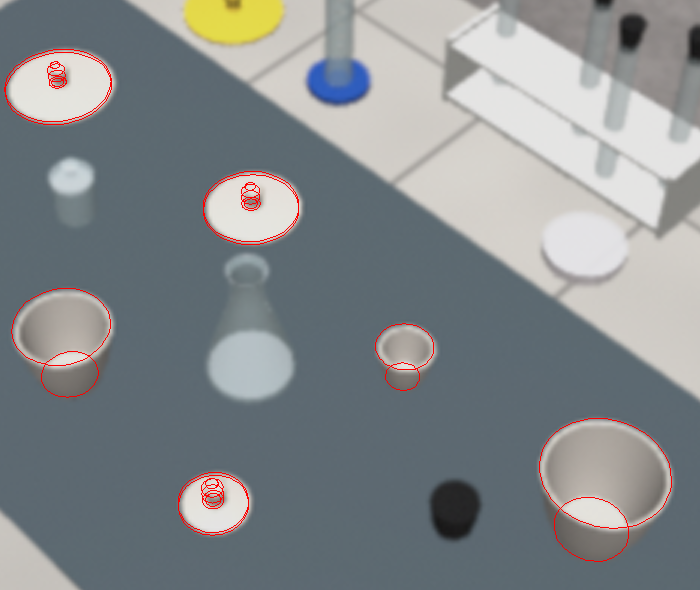

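View pics/ov_scene2b.png

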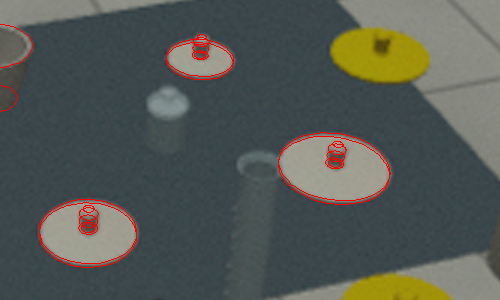

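```bash
cat > go.py <<'E'
import sys
from h import *
from scipy.spatial.transform import Rotation as Ro
def st():
    o=ctrl.get_obs(); q=o["eef_rot"]; R=Ro.from_quat([q[1],q[2],q[3],q[0]]); return o,R
if __name__=="__main__":
    o,R=st(); t=np.array([float(v) for v in sys.argv[1:4]]); d=t-o["eef_pos"]
    # desired orientation: y down, jaw x at yaw arg (deg)
    yaw=np.deg2rad(float(sys.argv[4])) if len(sys.argv)>4 else 0
    x=np.array([np.cos(yaw),np.sin(yaw),0]); y=np.array([0,0,-1.]); D=Ro.from_matrix(np.c_[x,y,np.cross(x,y)])
    print("t",round(o["time_s"],2),"pos",o["eef_pos"].round(4),"open",round(o["opening"],3),"F",o["wrist_force"].round(2))
    print("axes x",R.as_matrix()[:,0].round(3),"z",R.as_matrix()[:,2].round(3))
    print("rem shift shares (desired tool axes)",(D.as_matrix().T@d/.05).round(3),"now axes",(R.inv().apply(d)/.05).round(3))
    print("rem turn shares",((R.inv()*D).as_rotvec()/.12).round(2))
E
python3 go.py .4415 -.0785 .2 0; python3 go.py .4415 -.0785 .2 -90;
```

```text
t 1.15 pos [0.1466 0.556  0.2202] open 1.004 F [0.6  0.21 0.34]
axes x [0.255 0.967 0.   ] z [-0.967  0.255  0.   ]
rem shift shares (desired tool axes) [  5.898   0.404 -12.691] now axes [-10.767   0.404  -8.939]
rem turn shares [-0.   10.94  0.  ]
t 1.15 pos [0.1466 0.556  0.2202] open 1.004 F [0.6  0.21 0.34]
axes x [0.255 0.967 0.   ] z [-0.967  0.255  0.   ]
rem shift shares (desired tool axes) [12.691  0.404  5.898] now axes [-10.767   0.404  -8.939]
rem turn shares [-0.   24.03 -0.  ]
```

>>> apply_moves --plan "-0.6 0 -0.5 0 -0.7 0 0.5; -0.8 0 -0.7 0 -0.7 0 0.5; -0.9 0 -0.8 0 -0.75 0 0.5; -0.9 0 -0.9 0 0 0 0.5; -0.9 0 -0.9 0 0 0 0.5"

```text
time_s: 1.65
eef_pos: [0.2903, 0.3656, 0.2205]
eef_rot: [-0.5, 0.5, 0.501, -0.5]
wrist_force: [1.3, 1.1, -0.2]
opening: 0.495
```

```bash
python3 go.py .4485 .2625 .14 90
```

```text
t 1.65 pos [0.2903 0.3656 0.2205] open 0.495 F [ 1.28  1.07 -0.23]
axes x [-0.001  1.     0.001] z [-1.    -0.001 -0.001]
rem shift shares (desired tool axes) [-2.062  1.611 -3.164] now axes [-2.066  1.612 -3.16 ]
rem turn shares [0.01 0.01 0.01]
```

>>> apply_moves --plan "-0.6 0.4 -0.8 0 0 0 0.45; -0.6 0.4 -0.8 0 0 0 0.45; -0.5 0.4 -0.8 0 0 0 0.45; -0.3 0.4 -0.5 0 0 0 0.45; 0 0 0 0 0 0 0.45"

```text
time_s: 2.15
eef_pos: [0.4292, 0.2691, 0.141]
eef_rot: [0.501, -0.501, -0.498, 0.5]
wrist_force: [-1.8, -0.1, -0.7]
opening: 0.45
```

```bash
python3 go.py .4485 .2625 .0235 90; python3 - <<'E'
from h import *
im=ctrl.camera("wrist"); cv2.imwrite("pics/w1.png",im[:,:,::-1])
E
```

```text
t 2.15 pos [0.4292 0.2691 0.141 ] open 0.45 F [-1.82 -0.14 -0.68]
axes x [ 0.004  1.    -0.002] z [-1.     0.004  0.003]
rem shift shares (desired tool axes) [-0.132  2.35  -0.387] now axes [-0.126  2.349 -0.395]
rem turn shares [-0.03 -0.04 -0.02]
```

View pics/w1.png

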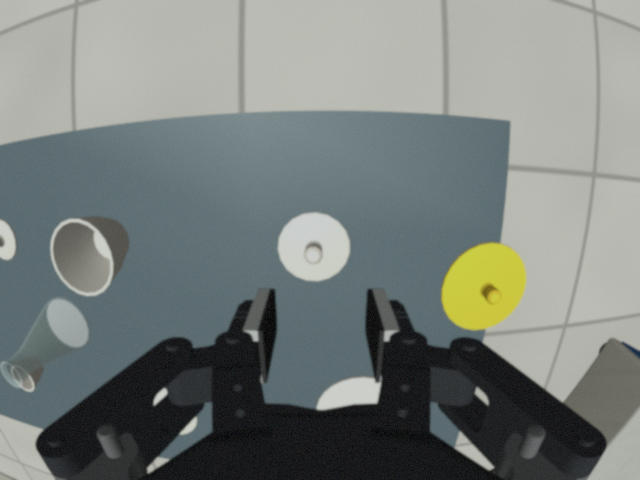

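```bash
python3 - <<'E'
from h import *
c=ctrl.get_calibration("wrist"); 
im=ctrl.camera("wrist")
K=c["intrinsics"]
m=(im[200:290,265:365,0]>140).astype(np.uint8)
cs,_=cv2.findContours(m,cv2.RETR_EXTERNAL,cv2.CHAIN_APPROX_NONE); k=max(cs,key=cv2.contourArea)[:,0]+[265,200]
P=np.array([atz(c,u,v,.0075,True)[:2] for u,v in k])
(x,y),r=cv2.minEnclosingCircle(P.astype(np.float32)); print(x,y,r)
A=np.c_[2*P,np.ones(len(P))]; s=np.linalg.lstsq(A,(P**2).sum(1),rcond=None)[0]; print(s[:2],np.sqrt(s[2]+s[0]**2+s[1]**2))
print(atz(c,314,254,.028,True)); print(ctrl.get_obs()["eef_pos"])
E
python3 go.py .4485 .2625 .0235 90
```

```text
0.44917064905166626 0.2631057798862457 0.0299760140478611
[0.44919153 0.26313386] 0.029361373116299903
[0.44704385 0.26554621 0.028     ]
[0.4276219  0.27145581 0.14306874]
t 2.25 pos [0.4276 0.2715 0.1431] open 0.45 F [-0.64  0.92 -0.43]
axes x [ 0.001  1.    -0.   ] z [-1.     0.001  0.002]
rem shift shares (desired tool axes) [-0.179  2.391 -0.418] now axes [-0.178  2.391 -0.422]
rem turn shares [-0.01 -0.01 -0.  ]
```

>>> apply_moves --plan "-0.1 0.3 -0.2 0 0 0 0.45; -0.08 0.4 -0.22 0 0 0 0.45; 0 0.5 0 0 0 0 0.45; 0 0.4 0 0 0 0 0.45; 0 0 0 0 0 0 0.45"

```text
time_s: 2.75
eef_pos: [0.4461, 0.2634, 0.0619]
eef_rot: [0.5, -0.499, -0.499, 0.502]
wrist_force: [-1.2, -0.1, -0.4]
opening: 0.454
```

```bash
python3 go.py .449 .263 .0235 90
```

```text
t 2.75 pos [0.4461 0.2634 0.0619] open 0.454 F [-1.18 -0.06 -0.45]
axes x [-0.002  1.    -0.001] z [-1.    -0.002  0.004]
rem shift shares (desired tool axes) [-0.008  0.768 -0.058] now axes [-0.007  0.768 -0.061]
rem turn shares [-0.03  0.02 -0.01]
```

>>> apply_moves --plan "0 0.2 -0.05 0 0 0 0.45; 0 0.3 0 0 0 0 0.45; 0 0.24 0 0 0 0 0.4; 0 0 0 0 0 0 0.35; 0 0 0 0 0 0 0.3"

```text
time_s: 3.25
eef_pos: [0.4515, 0.2632, 0.0269]
eef_rot: [-0.5, 0.5, 0.5, -0.5]
wrist_force: [0.5, -0.7, -0.2]
opening: 0.299
```

```bash
python3 go.py .449 .263 .0235 90; python3 - <<'E'
from h import *
im=ctrl.camera("wrist"); cv2.imwrite("pics/w2.png",im[:,:,::-1])
E
```

```text
t 3.25 pos [0.4515 0.2632 0.0269] open 0.299 F [ 0.52 -0.74 -0.2 ]
axes x [-0.  1.  0.] z [-1. -0. -0.]
rem shift shares (desired tool axes) [-0.003  0.068  0.049] now axes [-0.003  0.068  0.049]
rem turn shares [0. 0. 0.]
```

View pics/w2.png

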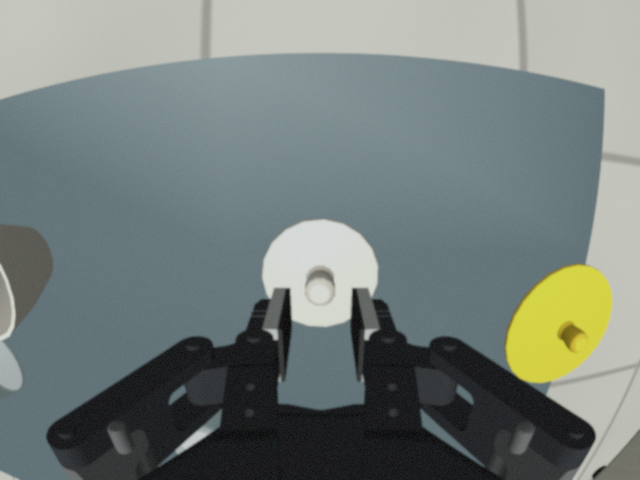

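```bash
python3 - <<'E'
from h import *
c=ctrl.get_calibration("wrist")
print(atz(c,319,291,.030,True), atz(c,319,272,.0075,True))
print(ctrl.get_obs()["eef_pos"])
E
```

```text
[0.44786109 0.26265789 0.03      ] [0.44780374 0.26260105 0.0075    ]
[0.45180847 0.26319468 0.02720772]
```

>>> apply_moves --plan "0 0.07 0.07 0 0 0 0.3; 0 0 0 0 0 0 0.25; 0 0 0 0 0 0 0.18; 0 0 0 0 0 0 0.1; 0 0 0 0 0 0 0.05"

```text
time_s: 3.8
eef_pos: [0.448, 0.2629, 0.0232]
eef_rot: [-0.5, 0.5, 0.5, -0.5]
wrist_force: [0.5, -0.2, -0.3]
opening: 0.052
```

>>> apply_moves --plan "0 0 0 0 0 0 0; 0 0 0 0 0 0 0; 0 0 0 0 0 0 0; 0 0 0 0 0 0 0; 0 -0.1 0 0 0 0 0"

```text
time_s: 4.3
eef_pos: [0.4472, 0.2627, 0.0276]
eef_rot: [0.5, -0.5, -0.5, 0.501]
wrist_force: [-0.2, -0.8, 0.3]
opening: -0.001
```

```bash
python3 go.py .449 .263 .0235 90; python3 - <<'E'
from h import *
im=ctrl.camera("wrist"); cv2.imwrite("pics/w3.png",im[:,:,::-1])
E
```

```text
t 4.3 pos [0.4472 0.2627 0.0276] open -0.001 F [-0.21 -0.83  0.34]
axes x [-0.  1. -0.] z [-1.    -0.     0.001]
rem shift shares (desired tool axes) [ 0.006  0.081 -0.036] now axes [ 0.006  0.081 -0.036]
rem turn shares [-0.01  0.   -0.  ]
```

View pics/w3.png

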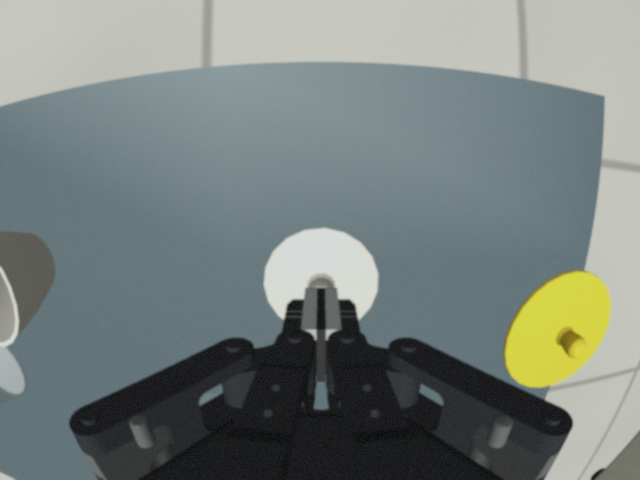

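```bash
python3 - <<'E'
from h import *
c=ctrl.get_calibration("wrist")
o=ctrl.get_obs()
print(ctrl.tcp_to_tips, o["eef_pos"])
print("disc",atz(c,321,282,.0075,True),"front edge",atz(c,321,228,.0075,True),"knob front",atz(c,321,274,.03,True),atz(c,321,274,.02,True))
def pf(X):
    P=c["R"]@X+c["t"]; th=np.arctan2(np.hypot(P[0],P[1]),P[2]); K=c["intrinsics"]; u=P[:2]/np.hypot(P[0],P[1])*th*K[0,0]; return (u+K[:2,2]).round(0)
e=o["eef_pos"]
for dz in [-.011,0,.008]:
  for dx in (.011,-.011): print(dz,dx,pf(e+[dx,0,dz]))
for n in ["scene","side"]:
    im=ctrl.camera(n); cc=ctrl.get_calibration(n); u,v=proj(cc,[.449,.263,.04])[0].astype(int)
    cv2.imwrite(f"pics/{n}1c.png",cv2.resize(im[v-50:v+50,u-60:u+60,::-1],(720,600),interpolation=cv2.INTER_CUBIC))
E
```

```text
0.011 [0.44810988 0.26301896 0.02881337]
disc [0.45021788 0.26343015 0.0075    ] front edge [0.42150808 0.26339685 0.0075    ] knob front [0.43649655 0.26336277 0.03      ] [0.44061608 0.26339035 0.02      ]
-0.011 0.011 [320. 307.]
-0.011 -0.011 [320. 265.]
0 0.011 [320. 317.]
0 -0.011 [320. 274.]
0.008 0.011 [320. 326.]
0.008 -0.011 [320. 281.]
```

View pics/scene1c.png

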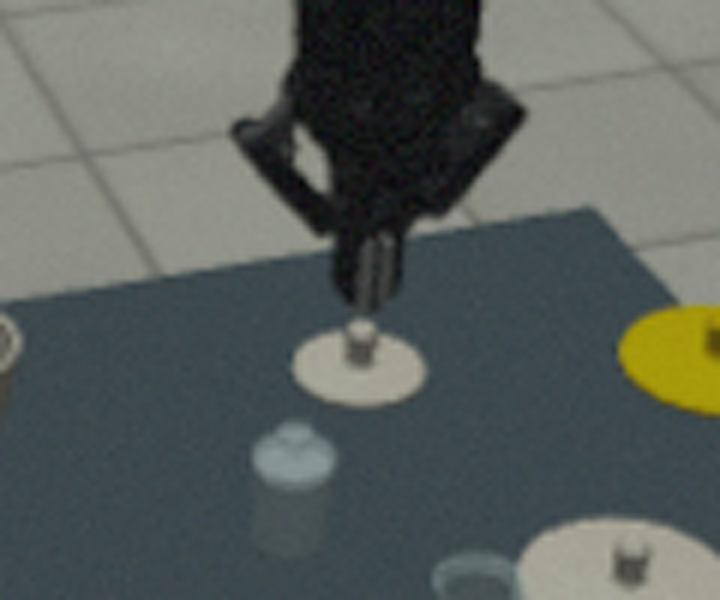

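View pics/side1c.png

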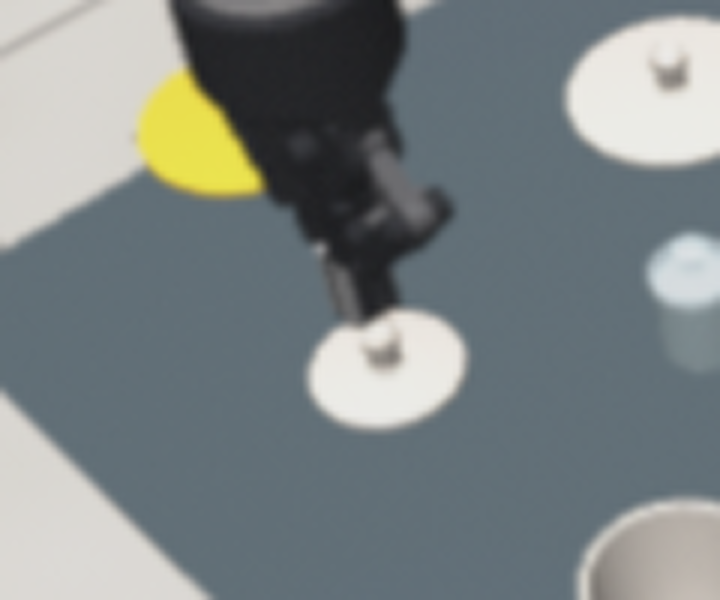

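```bash
python3 - <<'E'
from h import *
e=ctrl.get_obs()["eef_pos"]
for n,(a,b) in {"scene":(368,305),"side":(365,318)}.items():
    c=ctrl.get_calibration(n); u,v=proj(c,[.449,.263,.04])[0].astype(int)
    p=np.array([u-60+a/6,v-50+b/6])
    for z in (.018,.028,.038,.048): print(n,p.round(1),z,proj(c,[e[0],e[1],z])[0].round(1), atz(c,*p,z).round(4))
E
```

```text
scene [368.3 195.8] 0.018 [366.4 202.3] [0.42  0.28  0.018]
scene [368.3 195.8] 0.028 [366.7 199.1] [0.4345 0.2734 0.028 ]
scene [368.3 195.8] 0.038 [366.9 195.9] [0.4489 0.2667 0.038 ]
scene [368.3 195.8] 0.048 [367.2 192.7] [0.4634 0.2601 0.048 ]
side [195.8 240. ] 0.018 [197.2 244.7] [0.4547 0.2772 0.018 ]
side [195.8 240. ] 0.028 [196.4 241.7] [0.4505 0.2682 0.028 ]
side [195.8 240. ] 0.038 [195.5 238.6] [0.4462 0.2591 0.038 ]
side [195.8 240. ] 0.048 [194.7 235.5] [0.442  0.2501 0.048 ]
```

>>> apply_moves --plan "0 0 0 0 0 0 0.4; 0 0 0 0 0 0 0.4; 0 0 0 0 0 0 0.4; 0 0 0 0 0 0 0.35; 0 0.08 0 0 0 0 0.35"

```text
time_s: 4.95
eef_pos: [0.4483, 0.2631, 0.0243]
eef_rot: [-0.5, 0.5, 0.5, -0.5]
wrist_force: [0.1, -0.8, 0.6]
opening: 0.349
```

```bash
cat > shot.py <<'E'
import sys
from h import *
k=sys.argv[1]; X=[float(v) for v in sys.argv[2:5]]
o=ctrl.get_obs(); print(o["eef_pos"].round(4),o["opening"])
out=[]
for n in ["scene","side"]:
    im=ctrl.camera(n); c=ctrl.get_calibration(n); u,v=proj(c,X)[0].astype(int)
    out.append(cv2.resize(im[max(v-40,0):v+40,u-40:u+40,::-1],(400,400),interpolation=cv2.INTER_CUBIC))
cv2.imwrite(f"pics/{k}.png",np.hstack(out))
E
python3 shot.py s2 .449 .263 .03
```

```text
[0.4483 0.2631 0.0243] 0.34927439492665435
```

View pics/s2.png

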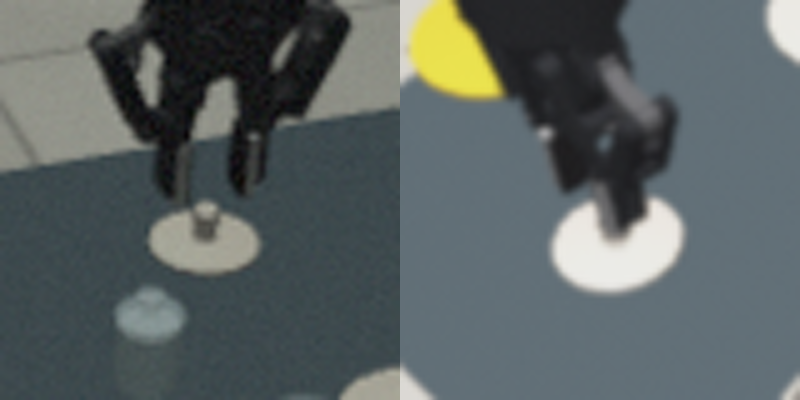

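>>> apply_moves --plan "0 0.1 0 0 0 0 0.35; 0 0.1 0 0 0 0 0.35; 0 0.1 0 0 0 0 0.35; 0 0 0 0 0 0 0.35; 0 0 0 0 0 0 0.35"

```text
time_s: 5.55
eef_pos: [0.4476, 0.2628, 0.0087]
eef_rot: [0.5, -0.5, -0.5, 0.5]
wrist_force: [0.9, -0.6, -0.2]
opening: 0.349
```

```bash
python3 shot.py s3 .449 .263 .03
```

```text
[0.4476 0.2628 0.0087] 0.3493161504838511
```

View pics/s3.png

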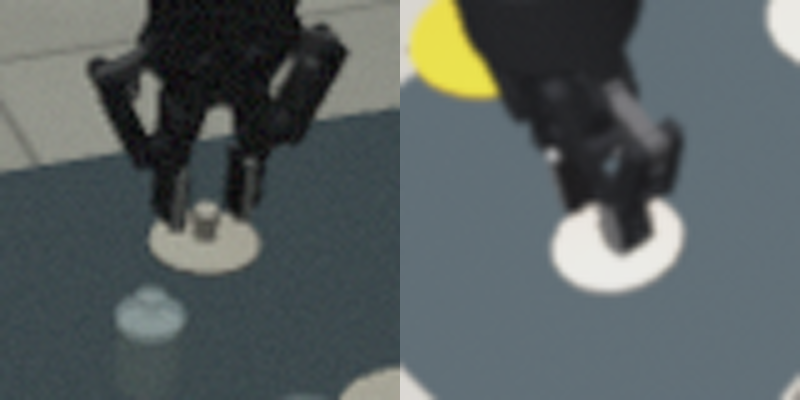

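>>> apply_moves --plan "0 0 0 0 0 0 0.28; 0 0 0 0 0 0 0.22; 0 0 0 0 0 0 0.16; 0 0 0 0 0 0 0.1; 0 0 0 0 0 0 0"

```text
time_s: 6.15
eef_pos: [0.4481, 0.263, 0.0094]
eef_rot: [-0.5, 0.5, 0.5, -0.5]
wrist_force: [-0.6, -0.4, 4.5]
opening: 0.122
```

>>> apply_moves --plan "0 0 0 0 0 0 0; 0 0 0 0 0 0 0; 0 -0.1 0 0 0 0 0; 0 -0.2 0 0 0 0 0; 0 -0.2 0 0 0 0 0"

```text
time_s: 6.65
eef_pos: [0.4477, 0.2628, 0.0346]
eef_rot: [0.5, -0.5, -0.5, 0.5]
wrist_force: [1.2, -1.0, -0.8]
opening: 0.121
```

```bash
python3 shot.py s4 .449 .263 .05
```

```text
[0.4477 0.2628 0.0346] 0.12052978526082639
```

View pics/s4.png

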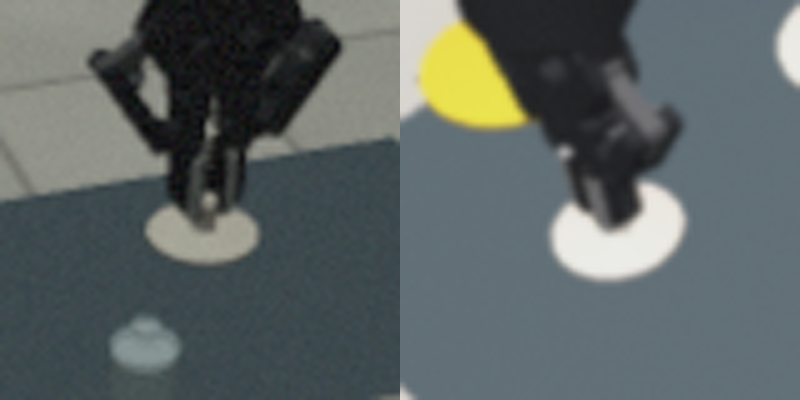

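>>> apply_moves --plan "0 -0.4 0 0 0 0 0; 0 -0.6 0 0 0 0 0; -0.2 -0.6 0 0 0 0 0; -0.4 -0.5 0.02 0 0 0 0; -0.6 -0.2 0.02 0 0 0 0"

```text
time_s: 7.25
eef_pos: [0.4474, 0.2034, 0.152]
eef_rot: [-0.499, 0.5, 0.502, -0.499]
wrist_force: [1.1, 0.0, -0.4]
opening: 0.119
```

>>> apply_moves --plan "-0.7 0 0.02 0 0 0 0; -0.8 0 0.02 0 0 0 0; -0.8 0 0.02 0 0 0 0; -0.8 0 0.02 0 0 0 0; -0.8 0 0.02 0 0 0 0"

```text
time_s: 7.75
eef_pos: [0.4406, 0.0064, 0.1493]
eef_rot: [-0.5, 0.5, 0.5, -0.5]
wrist_force: [0.4, 0.3, -0.1]
opening: 0.126
```

>>> apply_moves --plan "-0.8 0 0.02 0 0 0 0; -0.8 0 0.02 0 0 0 0; -0.8 0 0.02 0 0 0 0; -0.8 0 0.02 0 0 0 0; -0.8 0 0.02 0 0 0 0"

```text
time_s: 8.25
eef_pos: [0.4356, -0.1938, 0.1492]
eef_rot: [-0.5, 0.5, 0.5, -0.5]
wrist_force: [0.9, -0.8, -0.2]
opening: 0.119
```

```bash
python3 go.py .437 -.302 .12 90
```

```text
t 8.25 pos [ 0.4356 -0.1938  0.1492] open 0.119 F [ 0.9  -0.82 -0.18]
axes x [ 0.  1. -0.] z [-1.     0.    -0.001]
rem shift shares (desired tool axes) [-2.164  0.585 -0.029] now axes [-2.164  0.585 -0.029]
rem turn shares [ 0. -0. -0.]
```

```bash
python3 - <<'E'
from h import *
im=ctrl.camera("wrist"); cv2.imwrite("pics/w4.png",im[:,:,::-1])
E
```

```text
(no output)
```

View pics/w4.png

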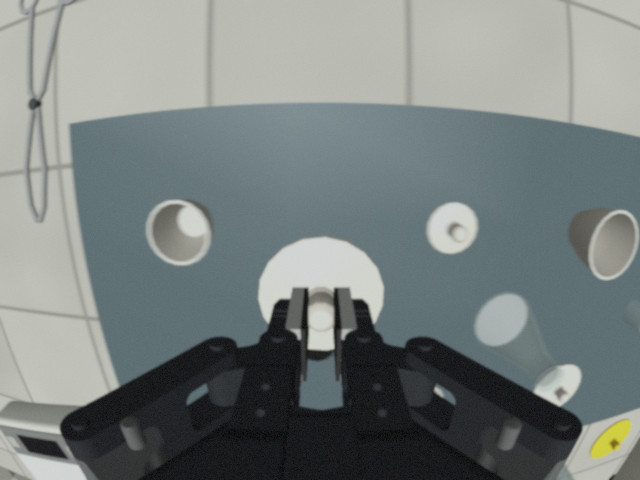

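```bash
cat >> h.py <<'E'
def pf(c,X):
    X=np.atleast_2d(X); P=X@c["R"].T+c["t"]; h=np.hypot(P[:,0],P[:,1]); th=np.arctan2(h,P[:,2]); K=c["intrinsics"]
    return P[:,:2]/h[:,None]*th[:,None]*K[0,0]+K[:2,2]
def circ3(x,y,r,z,n=60):
    t=np.linspace(0,2*np.pi,n); return np.c_[x+r*np.cos(t),y+r*np.sin(t),np.full(n,z)]
def draw(im,c,circles,f):
    v=cv2.resize(np.ascontiguousarray(im[:,:,::-1]),None,fx=2,fy=2,interpolation=cv2.INTER_CUBIC)
    for q in circles: cv2.polylines(v,[((pf(c,circ3(*q))+.5)*2*16).astype(np.int32)],True,(0,0,255),1,shift=4)
    return v
E
python3 - <<'E'
from h import *
o=ctrl.get_obs(); e=o["eef_pos"]; c=ctrl.get_calibration("wrist"); im=ctrl.camera("wrist")
z0=e[2]-.0094
v=draw(im,c,[(.437,-.302,.0265,.043),(.437,-.302,.016,0.003),(e[0],e[1],.0295,z0+.007),(.4415,-.0785,.023,.007)],0)
cv2.imwrite("pics/w5.png",np.hstack([v[340:620,240:480],v[420:740,480:820][:280],]))
E
```

```text
(no output)
```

View pics/w5.png

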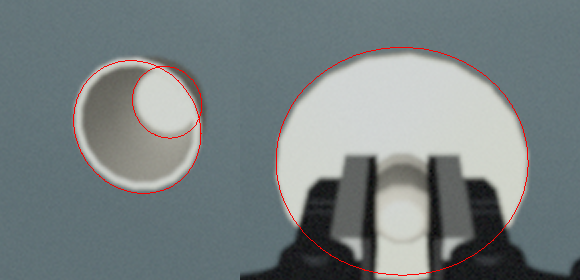

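>>> apply_moves --plan "-0.7 0 -0.02 0 0 0 0; -0.6 0 0 0 0 0 0; -0.4 0.2 0 0 0 0 0; -0.3 0.4 0 0 0 0 0; -0.16 0.5 0 0 0 0 0"

```text
time_s: 8.85
eef_pos: [0.4377, -0.3016, 0.0945]
eef_rot: [-0.499, 0.501, 0.5, -0.5]
wrist_force: [0.4, -0.2, 0.4]
opening: 0.122
```

```bash
python3 go.py .4365 -.302 .0474 90
```

```text
t 8.85 pos [ 0.4377 -0.3016  0.0945] open 0.122 F [ 0.4  -0.24  0.36]
axes x [ 0.001  1.    -0.002] z [-1.     0.001 -0.002]
rem shift shares (desired tool axes) [-0.009  0.942  0.024] now axes [-0.007  0.942  0.026]
rem turn shares [ 0.02 -0.   -0.02]
```

>>> apply_moves --plan "0 0.3 0.02 0 0 0 0; 0 0.3 0 0 0 0 0; 0 0.15 0 0 0 0 0; 0 0 0 0 0 0 0; 0 0 0 0 0 0 0"

```text
time_s: 9.35
eef_pos: [0.4363, -0.3, 0.0571]
eef_rot: [-0.5, 0.5, 0.5, -0.5]
wrist_force: [-0.5, -0.8, 0.1]
opening: 0.12
```

```bash
python3 go.py .4365 -.302 .0474 90;python3 shot.py s5 .437 -.302 .04
```

```text
t 9.35 pos [ 0.4363 -0.3     0.0571] open 0.12 F [-0.47 -0.79  0.07]
axes x [-0.001  1.    -0.   ] z [-1.    -0.001 -0.   ]
rem shift shares (desired tool axes) [-0.04   0.193 -0.004] now axes [-0.04   0.193 -0.004]
rem turn shares [ 0.    0.01 -0.  ]
[ 0.4363 -0.3     0.0571] 0.12013270092461434
```

View pics/s5.png

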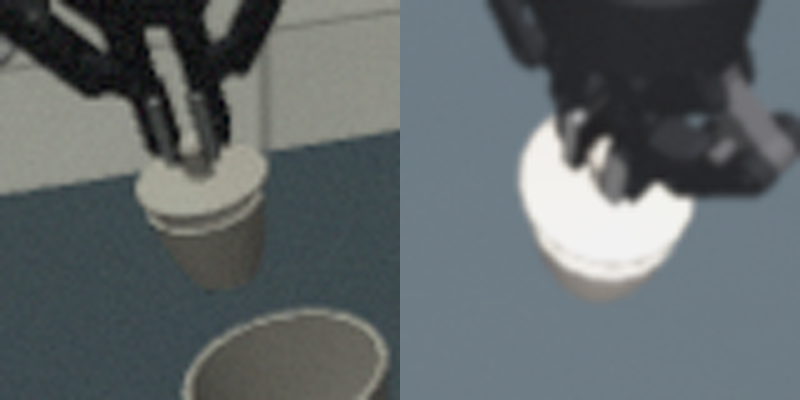

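>>> apply_moves --plan "-0.04 0.05 0 0 0 0 0; 0 0.05 0 0 0 0 0; 0 0.04 0 0 0 0 0; 0 0.03 0 0 0 0 0; 0 0 0 0 0 0 0"

```text
time_s: 9.95
eef_pos: [0.4357, -0.3019, 0.0477]
eef_rot: [0.5, -0.5, -0.5, 0.5]
wrist_force: [-0.5, 0.4, -1.0]
opening: 0.121
```

```bash
python3 go.py .4365 -.302 .0474 90
```

```text
t 9.95 pos [ 0.4357 -0.3019  0.0477] open 0.121 F [-0.5   0.36 -1.03]
axes x [-0.     1.     0.001] z [-1. -0.  0.]
rem shift shares (desired tool axes) [-0.002  0.006 -0.016] now axes [-0.002  0.006 -0.016]
rem turn shares [-0.  0.  0.]
```

>>> apply_moves --plan "0 0.02 0 0 0 0 0; 0 0.02 0 0 0 0 0; 0 0 0 0 0 0 0; 0 0 0 0 0 0 0.16; 0 0 0 0 0 0 0.2"

```text
time_s: 10.45
eef_pos: [0.4361, -0.3023, 0.0462]
eef_rot: [-0.5, 0.5, 0.5, -0.5]
wrist_force: [-0.2, 0.9, 0.8]
opening: 0.196
```

>>> apply_moves --plan "0 0 0 0 0 0 0.25; 0 0 0 0 0 0 0.3; 0 0 0 0 0 0 0.35; 0 -0.1 0 0 0 0 0.4; 0 -0.3 0 0 0 0 0.4"

```text
time_s: 10.95
eef_pos: [0.435, -0.3011, 0.065]
eef_rot: [0.501, -0.499, -0.5, 0.5]
wrist_force: [0.1, 0.1, 0.6]
opening: 0.398
```

>>> apply_moves --plan "0 -0.5 0 0 0 0 0.4; 0 -0.7 0 0 0 0 0.4; 0 -0.5 0 0 0 0 0.4; 0 -0.2 0 0 0 0 0.4; 0 0 0 0 0 0 0.4"

```text
time_s: 11.45
eef_pos: [0.4367, -0.3029, 0.1626]
eef_rot: [-0.499, 0.501, 0.5, -0.5]
wrist_force: [0.0, -0.2, -0.3]
opening: 0.397
```

```bash
python3 shot.py s6 .437 -.302 .04; python3 go.py .4415 -.0785 .14 90; python3 - <<'E'
from h import *
c=ctrl.get_calibration("wrist"); im=ctrl.camera("wrist")
v=draw(im,c,[(.437,-.302,.0265,.043),(.437,-.302,.0295,.045),(.4415,-.0785,.023,.007)],0)
cv2.imwrite("pics/w6.png",cv2.resize(v,(800,600)))
E
```

```text
[ 0.4367 -0.3029  0.1626] 0.3969677591700352
t 11.55 pos [ 0.4354 -0.3016  0.1599] open 0.397 F [-0.02  0.   -1.05]
axes x [-0.     1.     0.001] z [-1.    -0.     0.001]
rem shift shares (desired tool axes) [ 4.462  0.398 -0.121] now axes [ 4.461  0.403 -0.122]
rem turn shares [-0.01  0.    0.01]
```

View pics/s6.png

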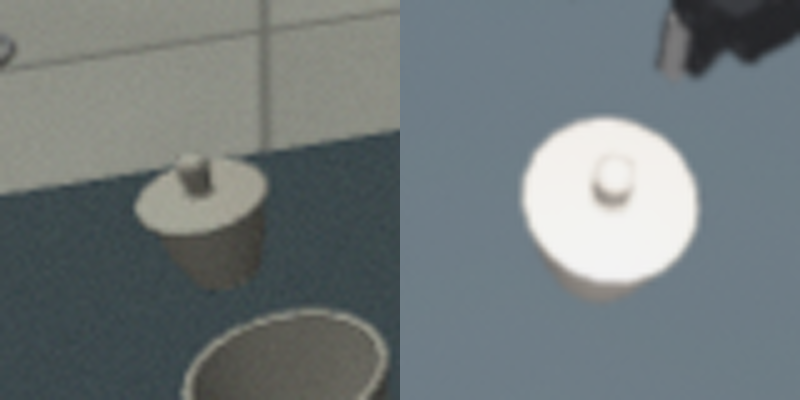

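View pics/w6.png

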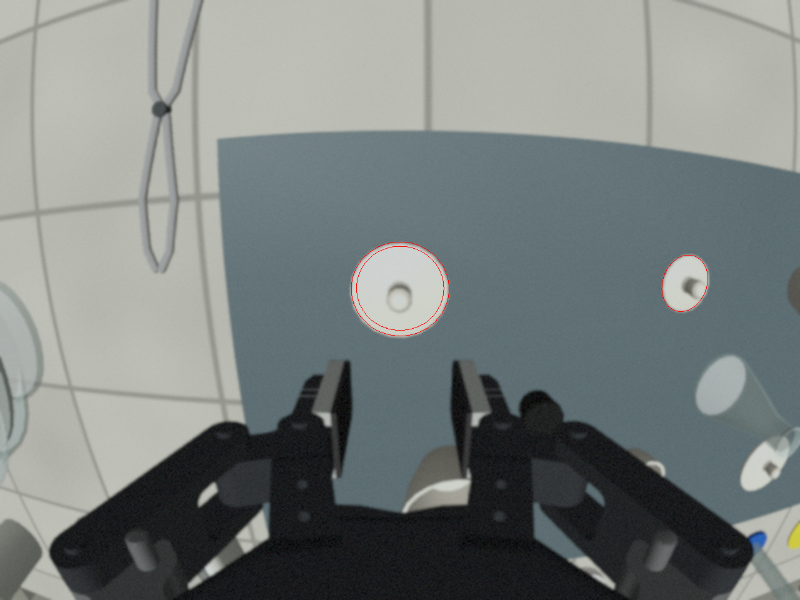

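>>> apply_moves --plan "0.6 0 -0.03 0 0 0 0.38; 0.9 0 -0.03 0 0 0 0.38; 0.9 0 -0.03 0 0 0 0.38; 0.9 0 -0.03 0 0 0 0.38; 0.6 0.2 0 0 0 0 0.38"

```text
time_s: 12.1
eef_pos: [0.4414, -0.1045, 0.1502]
eef_rot: [-0.5, 0.499, 0.5, -0.5]
wrist_force: [0.1, -0.2, 0.7]
opening: 0.378
```

>>> apply_moves --plan "0.4 0.4 0 0 0 0 0.35; 0.16 0.5 0 0 0 0 0.35; 0 0.5 0 0 0 0 0.35; 0 0.2 0 0 0 0 0.35; 0 0 0 0 0 0 0.35"

```text
time_s: 12.6
eef_pos: [0.44, -0.0783, 0.0688]
eef_rot: [0.502, -0.498, -0.499, 0.501]
wrist_force: [0.2, -0.3, 0.3]
opening: 0.351
```

```bash
cat > lidw.py <<'E'
import sys
from h import *
x,y,r=map(float,sys.argv[2:5]); 
import go; o,R=go.st()
c=ctrl.get_calibration("wrist"); im=ctrl.camera("wrist")
v=draw(im,c,[(x,y,r,.007),(x,y,.007,.025)],0)
p=(pf(c,[x,y,.01])[0]*2).astype(int); x0=max(p[0]-300,0); y0=max(min(p[1]-200,960-400),0)
cv2.imwrite(f"pics/{sys.argv[1]}.png",v[y0:y0+400,x0:x0+600])
E
python3 go.py .4415 -.0785 .009 90; python3 lidw.py w7 .4415 -.0785 .023
```

```text
t 12.6 pos [ 0.44   -0.0783  0.0688] open 0.351 F [ 0.23 -0.34  0.35]
axes x [-0.     1.     0.002] z [-1.    -0.     0.005]
rem shift shares (desired tool axes) [-0.004  1.197 -0.031] now axes [-0.007  1.196 -0.037]
rem turn shares [-0.04  0.    0.02]
```

View pics/w7.png

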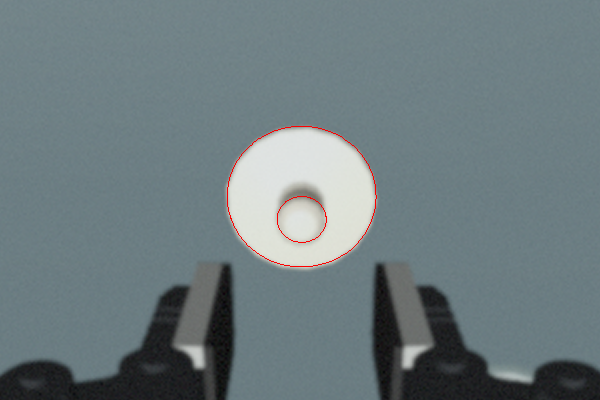

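>>> apply_moves --plan "0 0.3 0 0 0 0 0.33; 0 0.4 0 0 0 0 0.33; 0 0.3 0 0 0 0 0.33; 0 0.12 0 0 0 0 0.33; 0 0 0 0 0 0 0.33"

```text
time_s: 13.15
eef_pos: [0.442, -0.0794, 0.0152]
eef_rot: [0.5, -0.5, -0.5, 0.5]
wrist_force: [0.6, 0.4, -0.1]
opening: 0.329
```

```bash
python3 go.py .4415 -.0785 .0095 90;python3 - <<'E'
from h import *
ctrl.camera("side")
E
python3 go.py .4415 -.0785 .0095 90
```

```text
t 13.15 pos [ 0.442  -0.0794  0.0152] open 0.329 F [ 0.62  0.39 -0.05]
axes x [0. 1. 0.] z [-1.  0.  0.]
rem shift shares (desired tool axes) [0.018 0.113 0.009] now axes [0.018 0.113 0.009]
rem turn shares [-0. -0.  0.]
t 13.2 pos [ 0.4424 -0.0795  0.0157] open 0.335 F [ 0.46 -0.26 -0.2 ]
axes x [ 0.  1. -0.] z [-1.     0.    -0.001]
rem shift shares (desired tool axes) [0.02  0.123 0.018] now axes [0.02  0.123 0.018]
rem turn shares [ 0. -0. -0.]
```

>>> apply_moves --plan "0.02 0.12 0.02 0 0 0 0.3; 0 0 0 0 0 0 0.28; 0 0 0 0 0 0 0.2; 0 0 0 0 0 0 0.12; 0 0 0 0 0 0 0"

```text
time_s: 13.7
eef_pos: [0.4412, -0.0782, 0.0095]
eef_rot: [-0.5, 0.5, 0.5, -0.5]
wrist_force: [-0.4, 0.4, 3.3]
opening: 0.123
```

>>> apply_moves --plan "0 0 0 0 0 0 0; 0 0 0 0 0 0 0; 0 -0.1 0 0 0 0 0; 0 -0.2 0 0 0 0 0; 0 -0.2 0 0 0 0 0"

```text
time_s: 14.2
eef_pos: [0.4407, -0.078, 0.0347]
eef_rot: [0.5, -0.5, -0.5, 0.5]
wrist_force: [1.0, 0.1, -0.1]
opening: 0.125
```

```bash
python3 shot.py s7 .4415 -.0785 .05;python3 go.py .608 -.092 .16 90
```

```text
[ 0.4407 -0.078   0.0347] 0.1254323570527281
t 14.3 pos [ 0.4422 -0.0787  0.0358] open 0.122 F [0.04 0.09 0.05]
axes x [-0.     1.    -0.001] z [-1.    -0.    -0.003]
rem shift shares (desired tool axes) [-0.266 -2.484 -3.315] now axes [-0.271 -2.473 -3.323]
rem turn shares [ 0.03  0.   -0.01]
```

View pics/s7.png

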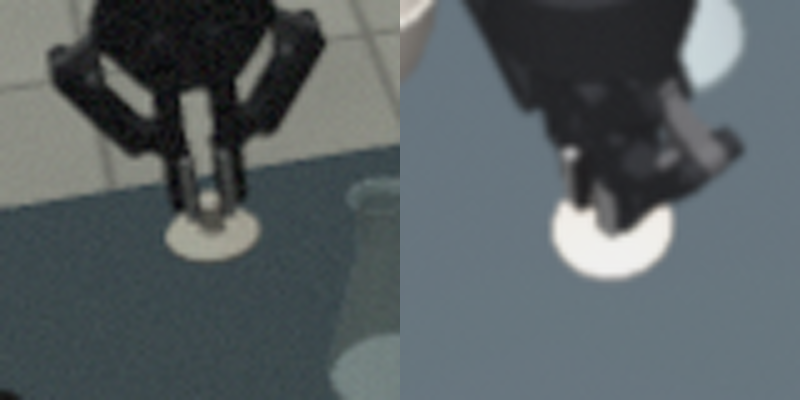

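>>> apply_moves --plan "0 -0.4 0 0 0 0 0; 0 -0.6 0 0 0 0 0; 0 -0.6 -0.1 0 0 0 0; 0 -0.6 -0.3 0 0 0 0; -0.05 -0.3 -0.5 0 0 0 0"

```text
time_s: 14.8
eef_pos: [0.4869, -0.0808, 0.162]
eef_rot: [-0.499, 0.501, 0.5, -0.5]
wrist_force: [-0.1, -0.4, -0.3]
opening: 0.121
```

>>> apply_moves --plan "-0.05 0 -0.6 0 0 0 0; -0.05 0 -0.6 0 0 0 0; -0.06 0 -0.6 0 0 0 0; -0.06 0 -0.4 0 0 0 0; 0 0 -0.2 0 0 0 0"

```text
time_s: 15.3
eef_pos: [0.6072, -0.0918, 0.1588]
eef_rot: [-0.5, 0.5, 0.5, -0.5]
wrist_force: [-0.4, -0.6, -0.0]
opening: 0.124
```

```bash
python3 go.py .608 -.092 .09 90; python3 - <<'E'
from h import *
o=ctrl.get_obs(); e=o["eef_pos"]; c=ctrl.get_calibration("wrist"); im=ctrl.camera("wrist")
v=draw(im,c,[(.608,-.092,.02,.034),(e[0],e[1],.023,e[2]-.0095+.007)],0)
cv2.imwrite("pics/w8.png",v[400:800,300:1000])
E
```

```text
t 15.3 pos [ 0.6072 -0.0918  0.1588] open 0.124 F [-0.42 -0.56 -0.03]
axes x [-0.  1. -0.] z [-1. -0. -0.]
rem shift shares (desired tool axes) [-0.003  1.377 -0.017] now axes [-0.003  1.377 -0.016]
rem turn shares [ 0.  0. -0.]
```

View pics/w8.png

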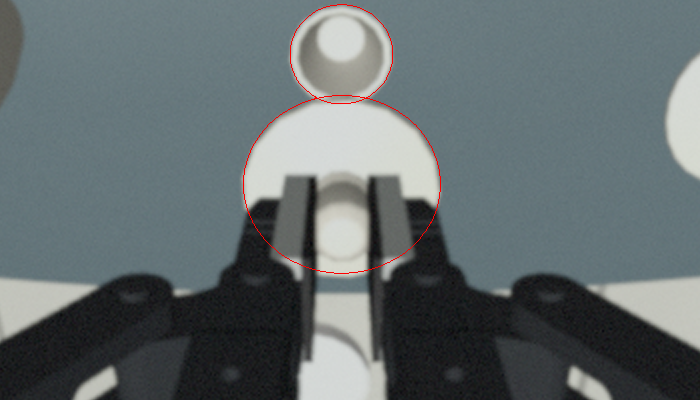

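>>> apply_moves --plan "0 0.3 0 0 0 0 0; 0 0.5 -0.01 0 0 0 0; 0 0.6 0 0 0 0 0; 0 0.5 0 0 0 0 0; 0 0.2 0 0 0 0 0"

```text
time_s: 15.85
eef_pos: [0.6027, -0.0904, 0.0502]
eef_rot: [0.502, -0.498, -0.499, 0.501]
wrist_force: [-0.0, 0.8, 0.3]
opening: 0.121
```

```bash
python3 go.py .608 -.092 .0385 90;python3 shot.py s8 .608 -.092 .04;python3 go.py .608 -.092 .0385 90;
```

```text
t 15.85 pos [ 0.6027 -0.0904  0.0502] open 0.121 F [-0.02  0.82  0.33]
axes x [-0.     1.     0.002] z [-1.    -0.     0.006]
rem shift shares (desired tool axes) [-0.031  0.233 -0.107] now axes [-0.032  0.232 -0.108]
rem turn shares [-0.05  0.    0.02]
[ 0.6027 -0.0904  0.0502] 0.12107973218953808
t 15.95 pos [ 0.604  -0.0909  0.0518] open 0.127 F [-0.09  0.3   0.44]
axes x [-0.     1.     0.001] z [-1.    -0.     0.004]
rem shift shares (desired tool axes) [-0.023  0.266 -0.081] now axes [-0.023  0.266 -0.082]
rem turn shares [-0.04  0.    0.01]
```

View pics/s8.png

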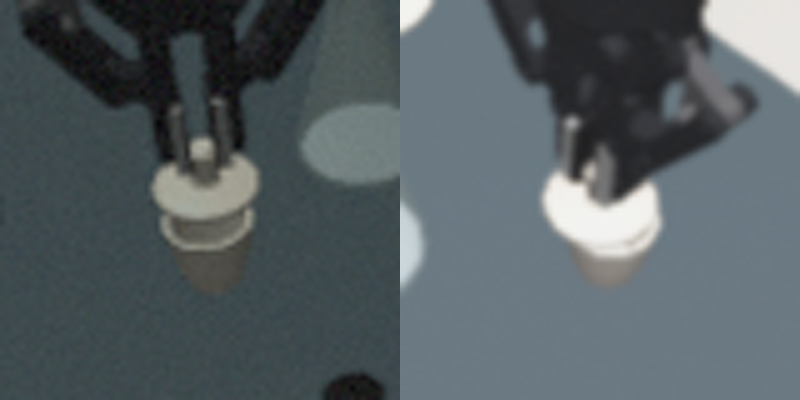

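>>> apply_moves --plan "0 0 0 0 0 0 0; 0 0 0 0 0 0 0; 0 0 0 0 0 0 0; 0 0 0 0 0 0 0; 0 0 0 0 0 0 0"

```text
time_s: 16.45
eef_pos: [0.6067, -0.0916, 0.0546]
eef_rot: [-0.5, 0.5, 0.5, -0.5]
wrist_force: [-1.1, -0.6, -0.1]
opening: 0.124
```

```bash
python3 go.py .608 -.092 .0385 90
```

```text
t 16.45 pos [ 0.6067 -0.0916  0.0546] open 0.124 F [-1.07 -0.58 -0.11]
axes x [-0.  1. -0.] z [-1.    -0.    -0.001]
rem shift shares (desired tool axes) [-0.007  0.322 -0.026] now axes [-0.007  0.322 -0.026]
rem turn shares [ 0.01  0.   -0.  ]
```

>>> apply_moves --plan "-0.01 0.05 -0.03 0 0 0 0; 0 0.1 0 0 0 0 0; 0 0.08 0 0 0 0 0; 0 0.05 0 0 0 0 0; 0 0.02 0 0 0 0 0"

```text
time_s: 16.95
eef_pos: [0.6077, -0.0918, 0.0386]
eef_rot: [0.5, -0.5, -0.5, 0.5]
wrist_force: [-0.2, 0.6, 2.7]
opening: 0.119
```

>>> apply_moves --plan "0 0 0 0 0 0 0; 0 0.02 0 0 0 0 0; 0 0.02 0 0 0 0 0; 0 0 0 0 0 0 0; 0 0 0 0 0 0 0"

```text
time_s: 17.45
eef_pos: [0.6088, -0.0921, 0.0384]
eef_rot: [-0.499, 0.5, 0.5, -0.5]
wrist_force: [-1.4, 1.0, 7.0]
opening: 0.119
```

```bash
python3 go.py .608 -.092 .0385 90;python3 shot.py s9 .608 -.092 .04
```

```text
t 17.45 pos [ 0.6088 -0.0921  0.0384] open 0.119 F [-1.42  1.02  7.03]
axes x [-0.  1. -0.] z [-1.    -0.    -0.002]
rem shift shares (desired tool axes) [ 0.003 -0.001  0.016] now axes [ 0.003 -0.001  0.016]
rem turn shares [ 0.02  0.   -0.  ]
[ 0.6088 -0.0921  0.0384] 0.11937693518595191
```

View pics/s9.png

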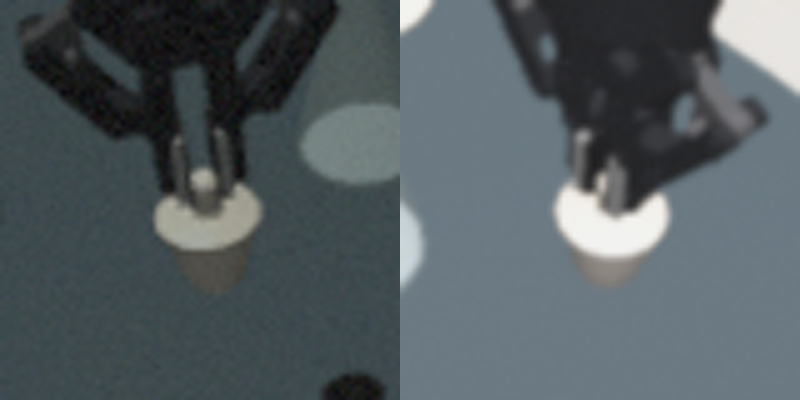

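>>> apply_moves --plan "0 -0.03 0 0 0 0 0; 0 0 0 0 0 0 0.14; 0 0 0 0 0 0 0.18; 0 0 0 0 0 0 0.22; 0 0 0 0 0 0 0.28"

```text
time_s: 18.05
eef_pos: [0.6077, -0.0921, 0.0383]
eef_rot: [0.5, -0.5, -0.5, 0.5]
wrist_force: [-0.5, 0.7, -0.3]
opening: 0.282
```

>>> apply_moves --plan "0 0 0 0 0 0 0.34; 0 -0.1 0 0 0 0 0.38; 0 -0.3 0 0 0 0 0.38; 0 -0.5 0 0 0 0 0.38; 0 -0.6 0 0 0 0 0.38"

```text
time_s: 18.55
eef_pos: [0.6074, -0.0919, 0.1146]
eef_rot: [0.5, -0.5, -0.5, 0.5]
wrist_force: [0.1, -0.5, 1.0]
opening: 0.382
```

>>> apply_moves --plan "0 -0.6 0 0 0 0 0.38; 0 -0.4 0 0 0 0 0.38; 0 -0.2 0 0 0 0 0.38; 0 0 0 0 0 0 0.38; 0 0 0 0 0 0 0.38"

```text
time_s: 19.05
eef_pos: [0.6074, -0.0919, 0.1729]
eef_rot: [0.5, -0.5, -0.5, 0.5]
wrist_force: [-0.0, -0.0, -1.1]
opening: 0.378
```

```bash
python3 go.py .6415 .096 .14 90;python3 shot.py s10 .608 -.092 .04
```

```text
t 19.05 pos [ 0.6074 -0.0919  0.1729] open 0.378 F [-0.01 -0.   -1.06]
axes x [-0.  1.  0.] z [-1.    -0.     0.001]
rem shift shares (desired tool axes) [ 3.758  0.658 -0.682] now axes [ 3.757  0.659 -0.683]
rem turn shares [-0.01  0.    0.  ]
[ 0.6074 -0.0919  0.1729] 0.378029600210662
```

View pics/s10.png

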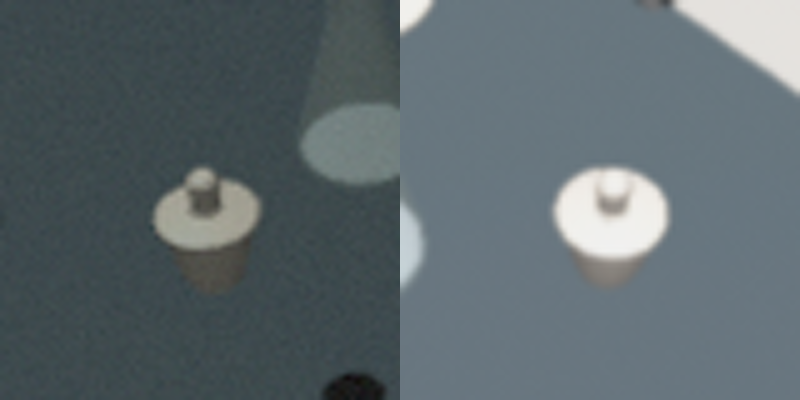

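>>> apply_moves --plan "0.5 0 -0.1 0 0 0 0.36; 0.8 0 -0.2 0 0 0 0.36; 0.8 0 -0.2 0 0 0 0.36; 0.8 0 -0.18 0 0 0 0.36; 0.6 0.2 0 0 0 0 0.36"

```text
time_s: 19.65
eef_pos: [0.6428, 0.0853, 0.1634]
eef_rot: [-0.5, 0.5, 0.501, -0.5]
wrist_force: [0.3, -0.0, 0.7]
opening: 0.36
```

>>> apply_moves --plan "0.26 0.4 0 0 0 0 0.35; 0 0.6 0 0 0 0 0.35; 0 0.6 0 0 0 0 0.35; 0 0.3 0 0 0 0 0.35; 0 0 0 0 0 0 0.35"

```text
time_s: 20.15
eef_pos: [0.639, 0.0959, 0.0646]
eef_rot: [0.502, -0.498, -0.498, 0.502]
wrist_force: [0.4, -0.8, -0.1]
opening: 0.349
```

```bash
python3 go.py .6415 .096 .0095 90; python3 lidw.py w9 .6415 .096 .0365; python3 go.py .6415 .096 .0095 90
```

```text
t 20.15 pos [0.639  0.0959 0.0646] open 0.349 F [ 0.36 -0.76 -0.13]
axes x [-0.  1.  0.] z [-1.    -0.     0.007]
rem shift shares (desired tool axes) [ 1.000e-03  1.103e+00 -4.900e-02] now axes [ 1.000e-03  1.102e+00 -5.700e-02]
rem turn shares [-0.06  0.    0.  ]
t 20.2 pos [0.6407 0.0958 0.067 ] open 0.349 F [-0.51  0.16  0.45]
axes x [0. 1. 0.] z [-1.     0.     0.003]
rem shift shares (desired tool axes) [ 0.003  1.15  -0.015] now axes [ 0.003  1.15  -0.019]
rem turn shares [-0.03 -0.    0.  ]
```

View pics/w9.png

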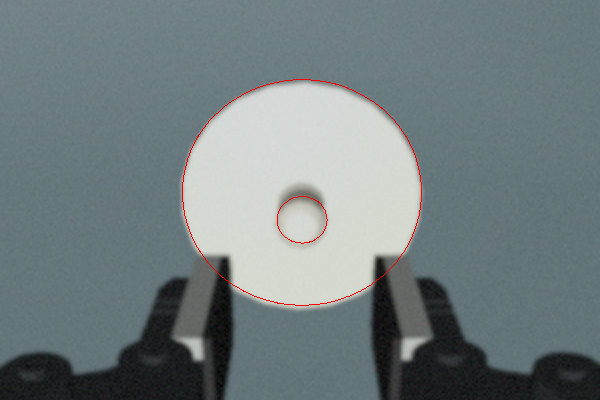

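>>> apply_moves --plan "0 0.3 0 0 0 0 0.33; 0 0.4 0 0 0 0 0.33; 0 0.3 0 0 0 0 0.33; 0 0.12 0 0 0 0 0.33; 0 0 0 0 0 0 0.33"

```text
time_s: 20.7
eef_pos: [0.6413, 0.0959, 0.0116]
eef_rot: [0.5, -0.5, -0.5, 0.5]
wrist_force: [-0.5, 0.4, 1.0]
opening: 0.332
```

```bash
python3 go.py .642 .0958 .0095 90;python3 - <<'E'
from h import *
ctrl.camera("side")
E
python3 go.py .642 .0958 .0095 90
```

```text
t 20.7 pos [0.6413 0.0959 0.0116] open 0.332 F [-0.51  0.39  1.02]
axes x [-0.  1.  0.] z [-1.    -0.     0.002]
rem shift shares (desired tool axes) [-0.002  0.042 -0.014] now axes [-0.002  0.042 -0.014]
rem turn shares [-0.01  0.    0.  ]
t 20.75 pos [0.642  0.0959 0.0126] open 0.329 F [ 0.05 -1.42  0.12]
axes x [-0.  1.  0.] z [-1. -0.  0.]
rem shift shares (desired tool axes) [-0.002  0.061 -0.001] now axes [-0.002  0.061 -0.001]
rem turn shares [-0.  0.  0.]
```

>>> apply_moves --plan "0 0.06 0 0 0 0 0.3; 0 0 0 0 0 0 0.28; 0 0 0 0 0 0 0.2; 0 0 0 0 0 0 0.12; 0 0 0 0 0 0 0"

```text
time_s: 21.25
eef_pos: [0.6423, 0.096, 0.0103]
eef_rot: [-0.5, 0.5, 0.5, -0.5]
wrist_force: [-1.1, -0.4, 3.4]
opening: 0.12
```

>>> apply_moves --plan "0 0 0 0 0 0 0; 0 0 0 0 0 0 0; 0 -0.1 0 0 0 0 0; 0 -0.2 0 0 0 0 0; 0 -0.2 0 0 0 0 0"

```text
time_s: 21.75
eef_pos: [0.6416, 0.0959, 0.035]
eef_rot: [0.5, -0.5, -0.5, 0.5]
wrist_force: [0.9, -0.5, -0.3]
opening: 0.118
```

```bash
python3 shot.py s11 .6415 .096 .05;python3 go.py .4445 .075 .19 90
```

```text
[0.6416 0.0959 0.035 ] 0.1176455958090773
t 21.85 pos [0.6434 0.0959 0.0368] open 0.116 F [-0.38 -0.09 -0.16]
axes x [-0.  1. -0.] z [-1.    -0.    -0.004]
rem shift shares (desired tool axes) [-0.418 -3.063  3.979] now axes [-0.418 -3.078  3.968]
rem turn shares [ 0.03  0.   -0.  ]
```

View pics/s11.png

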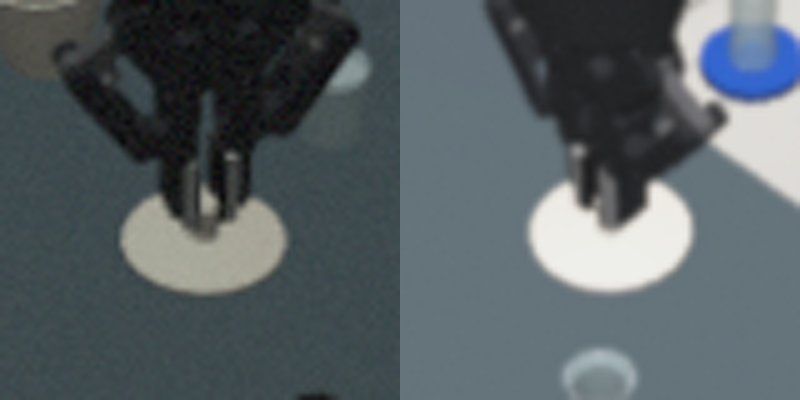

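>>> apply_moves --plan "0 -0.4 0 0 0 0 0; 0 -0.6 0 0 0 0 0; 0 -0.7 0 0 0 0 0; 0 -0.7 0.2 0 0 0 0; 0 -0.4 0.4 0 0 0 0"

```text
time_s: 22.35
eef_pos: [0.6139, 0.0957, 0.1782]
eef_rot: [-0.499, 0.501, 0.501, -0.499]
wrist_force: [-0.3, -0.1, 0.3]
opening: 0.123
```

>>> apply_moves --plan "-0.1 -0.2 0.6 0 0 0 0; -0.1 0 0.7 0 0 0 0; -0.1 0 0.7 0 0 0 0; -0.1 0 0.6 0 0 0 0; 0 0 0.3 0 0 0 0"

```text
time_s: 22.85
eef_pos: [0.4644, 0.0758, 0.1843]
eef_rot: [0.5, -0.5, -0.5, 0.5]
wrist_force: [0.4, 1.3, -1.0]
opening: 0.117
```

```bash
python3 go.py .4445 .075 .09 90; python3 - <<'E'
from h import *
o=ctrl.get_obs(); e=o["eef_pos"]; c=ctrl.get_calibration("wrist"); im=ctrl.camera("wrist")
v=draw(im,c,[(.4445,.075,.0335,.054),(e[0],e[1],.0365,e[2]-.0098+.007)],0)
cv2.imwrite("pics/w10.png",v[300:800,300:1000])
E
python3 go.py .4445 .075 .09 90
```

```text
t 22.85 pos [0.4644 0.0758 0.1843] open 0.117 F [ 0.36  1.26 -0.98]
axes x [-0.  1. -0.] z [-1.    -0.     0.001]
rem shift shares (desired tool axes) [-0.015  1.886  0.399] now axes [-0.015  1.887  0.397]
rem turn shares [-0.01  0.   -0.  ]
t 22.9 pos [0.4633 0.0761 0.1843] open 0.12 F [-0.32  1.37 -1.58]
axes x [-0.  1.  0.] z [-1.    -0.     0.002]
rem shift shares (desired tool axes) [-0.022  1.885  0.377] now axes [-0.022  1.886  0.373]
rem turn shares [-0.02  0.    0.  ]
```

View pics/w10.png

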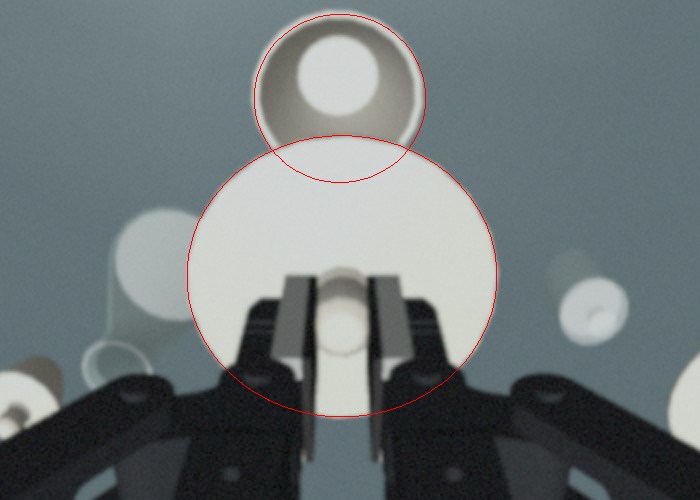

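>>> apply_moves --plan "-0.03 0 0.25 0 0 0 0; 0 0.2 0.13 0 0 0 0; 0 0.5 0 0 0 0 0; 0 0.6 0 0 0 0 0; 0 0.5 0 0 0 0 0"

```text
time_s: 23.4
eef_pos: [0.4477, 0.0745, 0.0928]
eef_rot: [0.5, -0.5, -0.5, 0.5]
wrist_force: [0.5, 0.2, -0.3]
opening: 0.122
```

>>> apply_moves --plan "0 0.2 0 0 0 0 0; 0 0 0 0 0 0 0; 0 0 0 0 0 0 0; 0 0 0 0 0 0 0; 0 0 0 0 0 0 0"

```text
time_s: 23.9
eef_pos: [0.4489, 0.0743, 0.0857]
eef_rot: [-0.499, 0.501, 0.501, -0.5]
wrist_force: [-0.6, 0.0, -0.4]
opening: 0.12
```

```bash
python3 go.py .4442 .0745 .0588 90;python3 shot.py s12 .4445 .075 .05
```

```text
t 23.9 pos [0.4489 0.0743 0.0857] open 0.12 F [-0.58  0.01 -0.4 ]
axes x [-0.  1. -0.] z [-1.    -0.    -0.002]
rem shift shares (desired tool axes) [0.003 0.538 0.095] now axes [0.004 0.538 0.096]
rem turn shares [ 0.02  0.   -0.  ]
[0.4489 0.0743 0.0857] 0.11950962629008692
```

View pics/s12.png

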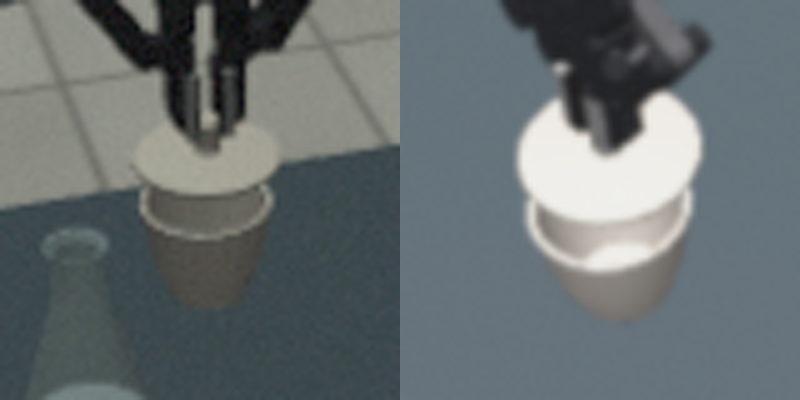

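>>> apply_moves --plan "0 0.1 0.06 0 0 0 0; 0 0.15 0.02 0 0 0 0; 0 0.1 0 0 0 0 0; 0 0 0 0 0 0 0; 0 0 0 0 0 0 0"

```text
time_s: 24.5
eef_pos: [0.4437, 0.0744, 0.0667]
eef_rot: [0.5, -0.5, -0.5, 0.5]
wrist_force: [0.7, 0.1, -0.3]
opening: 0.118
```

```bash
python3 go.py .4442 .0745 .0588 90
```

```text
t 24.5 pos [0.4437 0.0744 0.0667] open 0.118 F [ 0.72  0.12 -0.25]
axes x [-0.  1.  0.] z [-1.    -0.     0.001]
rem shift shares (desired tool axes) [ 0.001  0.158 -0.011] now axes [ 0.001  0.158 -0.011]
rem turn shares [-0.01  0.    0.  ]
```

>>> apply_moves --plan "0 0.05 0 0 0 0 0; 0 0.05 0 0 0 0 0; 0 0.04 0 0 0 0 0; 0 0.03 0 0 0 0 0; 0 0.02 0 0 0 0 0"

```text
time_s: 25.0
eef_pos: [0.4452, 0.0744, 0.0592]
eef_rot: [-0.499, 0.5, 0.501, -0.5]
wrist_force: [-4.7, 0.7, 23.2]
opening: 0.123
```

>>> apply_moves --plan "0 0.01 0 0 0 0 0; 0 0 0 0 0 0 0; 0 0 0 0 0 0 0; 0 0 0 0 0 0 0; 0 0 0 0 0 0 0"

```text
time_s: 25.5
eef_pos: [0.4457, 0.0744, 0.0593]
eef_rot: [-0.499, 0.501, 0.501, -0.499]
wrist_force: [-4.0, -0.6, 19.1]
opening: 0.119
```

>>> apply_moves --plan "0 -0.03 0 0 0 0 0; 0 -0.02 0 0 0 0 0; 0 0 0 0 0 0 0; 0 0 0 0 0 0 0; 0 0 0 0 0 0 0"

```text
time_s: 26.0
eef_pos: [0.4436, 0.0744, 0.0593]
eef_rot: [0.5, -0.5, -0.5, 0.5]
wrist_force: [0.3, -0.1, -0.2]
opening: 0.116
```

```bash
python3 shot.py s13 .4445 .075 .05
```

```text
[0.4436 0.0744 0.0593] 0.11554716917394756
```

View pics/s13.png

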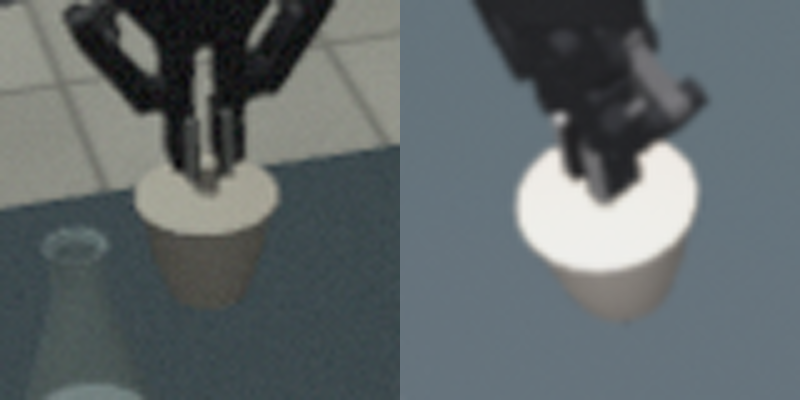

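>>> apply_moves --plan "0 0.01 0 0 0 0 0; 0 0 0 0 0 0 0.14; 0 0 0 0 0 0 0.18; 0 0 0 0 0 0 0.22; 0 0 0 0 0 0 0.28"

```text
time_s: 26.6
eef_pos: [0.4438, 0.0744, 0.059]
eef_rot: [0.5, -0.5, -0.5, 0.5]
wrist_force: [0.7, 0.8, 0.1]
opening: 0.279
```

>>> apply_moves --plan "0 0 0 0 0 0 0.34; 0 -0.1 0 0 0 0 0.38; 0 -0.3 0 0 0 0 0.38; 0 -0.5 0 0 0 0 0.38; 0 -0.6 0 0 0 0 0.38"

```text
time_s: 27.1
eef_pos: [0.4429, 0.0745, 0.1343]
eef_rot: [0.501, -0.499, -0.5, 0.501]
wrist_force: [0.3, 0.5, 0.7]
opening: 0.376
```

>>> apply_moves --plan "0 -0.6 0 0 0 0 0.38; 0 -0.2 0 0 0 0 0.38; 0 0 0 0 0 0 0.38; 0 0 0 0 0 0 0.38; 0 0 0 0 0 0 0.38"

```text
time_s: 27.6
eef_pos: [0.4427, 0.0745, 0.1724]
eef_rot: [0.501, -0.499, -0.499, 0.501]
wrist_force: [-1.0, -0.5, -0.4]
opening: 0.382
```

```bash
python3 go.py .6238 .307 .17 90;python3 shot.py s14 .4445 .075 .05
```

```text
t 27.6 pos [0.4427 0.0745 0.1724] open 0.382 F [-1.02 -0.54 -0.39]
axes x [-0.  1.  0.] z [-1.    -0.     0.003]
rem shift shares (desired tool axes) [ 4.65   0.047 -3.622] now axes [ 4.649  0.037 -3.623]
rem turn shares [-0.03  0.    0.  ]
[0.4427 0.0745 0.1724] 0.38196534526033216
```

View pics/s14.png

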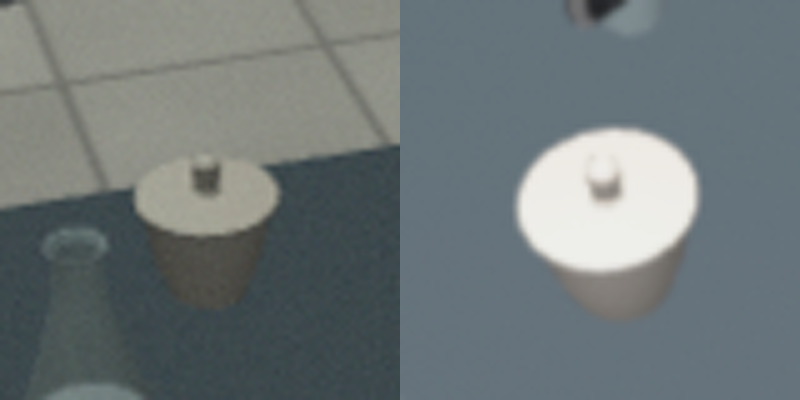

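>>> apply_moves --plan "0.5 0 -0.4 0 0 0 0.36; 0.7 0 -0.5 0 0 0 0.36; 0.7 0 -0.5 0 0 0 0.36; 0.7 0 -0.5 0 0 0 0.36; 0.7 0 -0.5 0 0 0 0.36"

```text
time_s: 28.2
eef_pos: [0.5642, 0.2408, 0.1726]
eef_rot: [0.5, -0.5, -0.499, 0.501]
wrist_force: [0.7, 0.1, 1.1]
opening: 0.357
```

>>> apply_moves --plan "0.6 0 -0.5 0 0 0 0.35; 0.4 0 -0.4 0 0 0 0.35; 0.3 0.4 -0.3 0 0 0 0.35; 0.05 0.6 0 0 0 0 0.35; 0 0.6 0 0 0 0 0.35"

```text
time_s: 28.7
eef_pos: [0.6237, 0.3077, 0.0917]
eef_rot: [0.5, -0.5, -0.5, 0.501]
wrist_force: [-1.1, -0.3, -0.5]
opening: 0.353
```

>>> apply_moves --plan "0 0.3 0 0 0 0 0.35; 0 0 0 0 0 0 0.35; 0 0 0 0 0 0 0.35; 0 0 0 0 0 0 0.35; 0 0 0 0 0 0 0.35"

```text
time_s: 29.2
eef_pos: [0.6251, 0.3072, 0.0812]
eef_rot: [-0.499, 0.501, 0.501, -0.499]
wrist_force: [1.3, 1.8, 0.0]
opening: 0.351
```

```bash
python3 lidw.py w11 .6238 .307 .0435; python3 go.py .6238 .307 .0095 90
```

```text
t 29.25 pos [0.6249 0.3072 0.081 ] open 0.348 F [-0.19 -0.36  0.46]
axes x [-0.     1.     0.001] z [-1.    -0.    -0.003]
rem shift shares (desired tool axes) [-0.004  1.429  0.021] now axes [-0.005  1.429  0.025]
rem turn shares [0.02 0.   0.01]
```

View pics/w11.png

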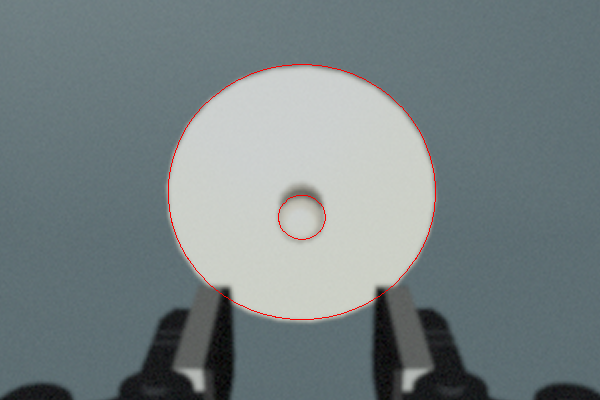

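White lid, not a yellow one, and centred to under 1 mm of the estimate. Descending.

>>> apply_moves --plan "0 0.3 0 0 0 0 0.33; 0 0.5 0 0 0 0 0.33; 0 0.4 0 0 0 0 0.33; 0 0.15 0 0 0 0 0.33; 0 0 0 0 0 0 0.33"

```text
time_s: 29.75
eef_pos: [0.6224, 0.3065, 0.0094]
eef_rot: [0.501, -0.499, -0.499, 0.501]
wrist_force: [0.1, -0.2, -0.1]
opening: 0.328
```

```bash
python3 - <<'E'
from h import *
ctrl.camera("side")
E
python3 go.py .6244 .3068 .0097 90
```

```text
t 29.8 pos [0.6235 0.3069 0.011 ] open 0.327 F [ 0.27 -0.12 -0.01]
axes x [-0.  1. -0.] z [-1.    -0.     0.001]
rem shift shares (desired tool axes) [-0.001  0.025 -0.018] now axes [-0.001  0.025 -0.018]
rem turn shares [-0.01  0.   -0.  ]
```

>>> apply_moves --plan "0 0.03 0 0 0 0 0.3; 0 0.01 0 0 0 0 0.28; 0 0 0 0 0 0 0.2; 0 0 0 0 0 0 0.12; 0 0 0 0 0 0 0"

```text
time_s: 30.3
eef_pos: [0.6244, 0.3072, 0.0106]
eef_rot: [-0.5, 0.5, 0.501, -0.5]
wrist_force: [-1.4, -0.5, 4.5]
opening: 0.118
```

>>> apply_moves --plan "0 0 0 0 0 0 0; 0 0 0 0 0 0 0; 0 -0.1 0 0 0 0 0; 0 -0.2 0 0 0 0 0; 0 -0.2 0 0 0 0 0"

```text
time_s: 30.8
eef_pos: [0.6236, 0.3069, 0.0349]
eef_rot: [0.5, -0.5, -0.5, 0.5]
wrist_force: [1.6, -0.9, -0.4]
opening: 0.118
```

```bash
python3 shot.py s15 .624 .307 .05;python3 go.py .604 -.262 .22 90
```

```text
[0.6236 0.3069 0.0349] 0.11765405815232992
t 30.9 pos [0.6254 0.3075 0.0371] open 0.117 F [ 0.18 -0.16 -0.35]
axes x [-0.     1.     0.001] z [-1.    -0.    -0.004]
rem shift shares (desired tool axes) [-11.389  -3.659   0.428] now axes [-11.385  -3.673   0.417]
rem turn shares [0.03 0.   0.01]
```

View pics/s15.png

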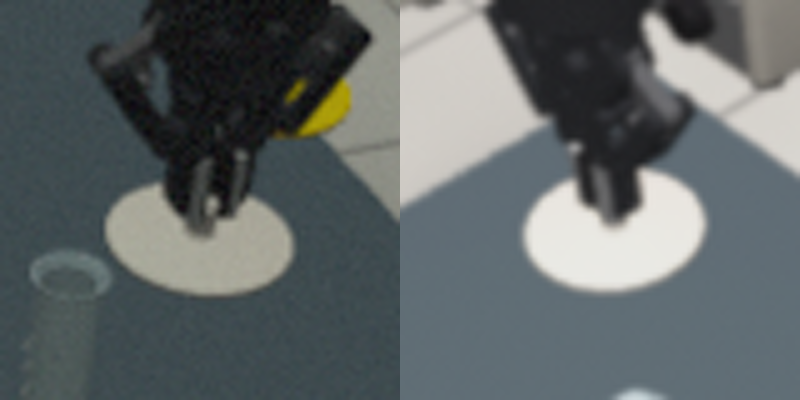

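>>> apply_moves --plan "0 -0.4 0 0 0 0 0; 0 -0.7 0 0 0 0 0; 0 -0.8 0 0 0 0 0; -0.1 -0.8 0 0 0 0 0; -0.3 -0.5 0.03 0 0 0 0"

```text
time_s: 31.4
eef_pos: [0.6235, 0.2882, 0.1986]
eef_rot: [-0.499, 0.5, 0.502, -0.499]
wrist_force: [1.1, -1.0, -0.5]
opening: 0.117
```

>>> apply_moves --plan "-0.5 -0.2 0.05 0 0 0 0; -0.7 0 0.05 0 0 0 0; -0.8 0 0.05 0 0 0 0; -0.8 0 0.05 0 0 0 0; -0.8 0 0.05 0 0 0 0"

```text
time_s: 31.9
eef_pos: [0.6095, 0.1056, 0.2047]
eef_rot: [-0.5, 0.5, 0.5, -0.5]
wrist_force: [-0.2, 0.7, -0.7]
opening: 0.118
```

>>> apply_moves --plan "-0.8 0 0.05 0 0 0 0; -0.8 0 0.05 0 0 0 0; -0.8 0 0.03 0 0 0 0; -0.8 0 0 0 0 0 0; -0.8 0 0 0 0 0 0"

```text
time_s: 32.4
eef_pos: [0.6031, -0.0947, 0.2048]
eef_rot: [-0.5, 0.5, 0.5, -0.5]
wrist_force: [0.4, -0.1, -0.3]
opening: 0.119
```

```bash
python3 go.py .604 -.262 .2 90
```

```text
t 32.4 pos [ 0.6031 -0.0947  0.2048] open 0.119 F [ 0.44 -0.08 -0.27]
axes x [-0.  1. -0.] z [-1.    -0.    -0.001]
rem shift shares (desired tool axes) [-3.347  0.096 -0.018] now axes [-3.347  0.096 -0.017]
rem turn shares [ 0.  0. -0.]
```

>>> apply_moves --plan "-0.7 0 0 0 0 0 0; -0.6 0 0 0 0 0 0; -0.5 0 0 0 0 0 0; -0.3 0 0 0 0 0 0; 0 0 0 0 0 0 0"

```text
time_s: 32.9
eef_pos: [0.6032, -0.1998, 0.2045]
eef_rot: [-0.5, 0.501, 0.499, -0.5]
wrist_force: [-0.3, 0.6, -0.7]
opening: 0.119
```

```bash
python3 - <<'E'
from h import *
o=ctrl.get_obs(); e=o["eef_pos"]; c=ctrl.get_calibration("wrist"); im=ctrl.camera("wrist")
v=draw(im,c,[(.604,-.262,.0405,.066),(.604,-.262,.024,.0),(e[0],e[1],.0435,e[2]-.0100+.007)],0)
cv2.imwrite("pics/w12.png",v[200:800,200:1000])
E
python3 go.py .604 -.262 .09 90
```

```text
t 32.95 pos [ 0.6033 -0.1983  0.2044] open 0.123 F [-0.22 -0.79 -0.88]
axes x [0.001 1.    0.001] z [-1.     0.001  0.   ]
rem shift shares (desired tool axes) [-1.275  2.288 -0.014] now axes [-1.276  2.287 -0.016]
rem turn shares [-0.   -0.01  0.  ]
```

View pics/w12.png

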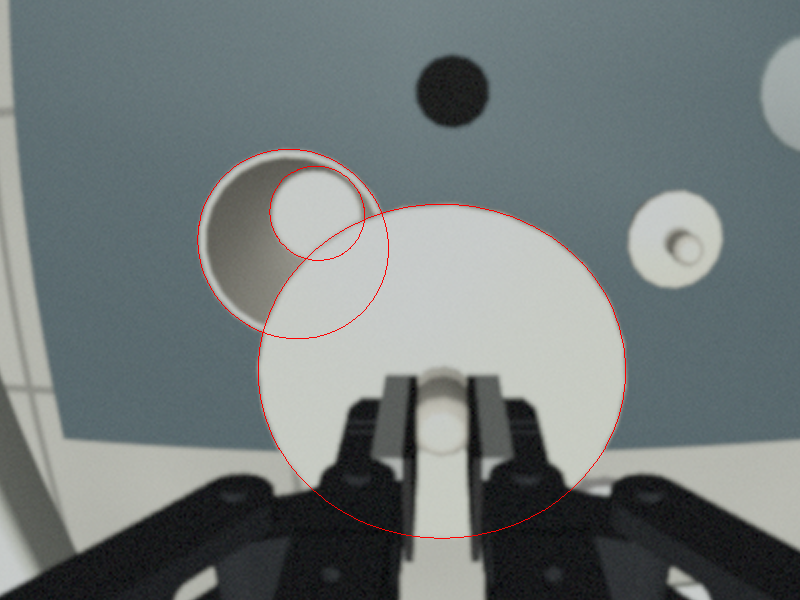

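>>> apply_moves --plan "-0.4 0 -0.01 0 0 0 0; -0.5 0 0 0 0 0 0; -0.37 0.3 0 0 0 0 0; 0 0.6 0 0 0 0 0; 0 0.6 0 0 0 0 0"

```text
time_s: 33.45
eef_pos: [0.604, -0.2622, 0.1281]
eef_rot: [-0.5, 0.5, 0.5, -0.5]
wrist_force: [0.5, 0.3, -1.2]
opening: 0.12
```

>>> apply_moves --plan "0 0.4 0 0 0 0 0; 0 0.1 0 0 0 0 0; 0 0 0 0 0 0 0; 0 0 0 0 0 0 0; 0 0 0 0 0 0 0"

```text
time_s: 33.95
eef_pos: [0.6049, -0.2621, 0.1062]
eef_rot: [-0.499, 0.501, 0.5, -0.5]
wrist_force: [-0.4, -0.2, 0.1]
opening: 0.12
```

```bash
python3 go.py .604 -.262 .071 90;python3 shot.py s16 .604 -.262 .06;python3 go.py .604 -.262 .071 90
```

```text
t 33.95 pos [ 0.6049 -0.2621  0.1062] open 0.12 F [-0.41 -0.24  0.1 ]
axes x [-0.     1.    -0.002] z [-1.    -0.    -0.002]
rem shift shares (desired tool axes) [0.002 0.705 0.019] now axes [0.003 0.705 0.02 ]
rem turn shares [ 0.02  0.   -0.01]
[ 0.6049 -0.2621  0.1062] 0.12040399329723904
t 34.05 pos [ 0.6047 -0.262   0.106 ] open 0.121 F [-0.16 -0.12 -0.79]
axes x [-0.     1.    -0.001] z [-1.    -0.    -0.002]
rem shift shares (desired tool axes) [-0.001  0.7    0.014] now axes [0.    0.7   0.016]
rem turn shares [ 0.02  0.   -0.01]
```

View pics/s16.png

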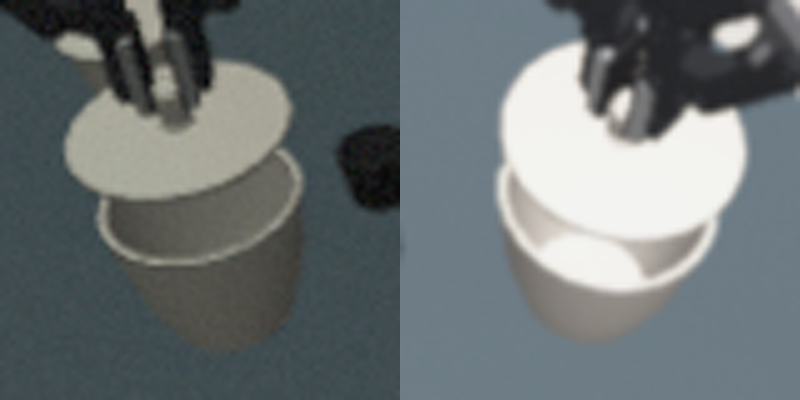

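>>> apply_moves --plan "0 0.15 0 0 0 0 0; 0 0.2 0 0 0 0 0; 0 0.15 0 0 0 0 0; 0 0 0 0 0 0 0; 0 0 0 0 0 0 0"

```text
time_s: 34.55
eef_pos: [0.6036, -0.2613, 0.0788]
eef_rot: [0.5, -0.5, -0.5, 0.5]
wrist_force: [0.5, 0.4, -1.1]
opening: 0.122
```

```bash
python3 go.py .604 -.262 .071 90
```

```text
t 34.55 pos [ 0.6036 -0.2613  0.0788] open 0.122 F [ 0.54  0.41 -1.08]
axes x [-0.     1.     0.001] z [-1.    -0.     0.001]
rem shift shares (desired tool axes) [-0.013  0.157 -0.008] now axes [-0.013  0.157 -0.008]
rem turn shares [-0.01  0.    0.01]
```

>>> apply_moves --plan "-0.01 0.05 0 0 0 0 0; 0 0.05 0 0 0 0 0; 0 0.03 0 0 0 0 0; 0 0.02 0 0 0 0 0; 0 0.01 0 0 0 0 0"

```text
time_s: 35.05
eef_pos: [0.6039, -0.262, 0.0716]
eef_rot: [0.5, -0.5, -0.5, 0.5]
wrist_force: [-0.6, 0.7, 1.6]
opening: 0.119
```

```bash
python3 go.py .604 -.262 .071 90;python3 shot.py s17 .604 -.262 .06
```

```text
t 35.05 pos [ 0.6039 -0.262   0.0716] open 0.119 F [-0.63  0.68  1.6 ]
axes x [-0.  1.  0.] z [-1. -0.  0.]
rem shift shares (desired tool axes) [ 0.001  0.012 -0.001] now axes [ 0.001  0.012 -0.001]
rem turn shares [-0.  0.  0.]
[ 0.6039 -0.262   0.0716] 0.11877404907154569
```

View pics/s17.png

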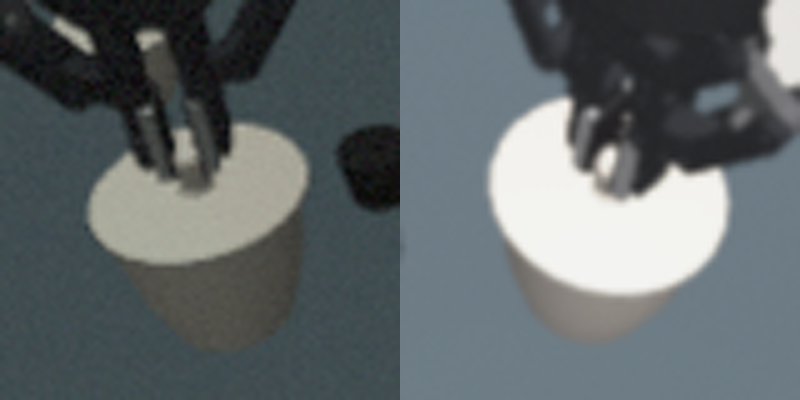

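Just touching; a hair lower, then release.

>>> apply_moves --plan "0 0.02 0 0 0 0 0; 0 0 0 0 0 0 0; 0 0 0 0 0 0 0.14; 0 0 0 0 0 0 0.18; 0 0 0 0 0 0 0.22"

```text
time_s: 35.65
eef_pos: [0.6038, -0.262, 0.0702]
eef_rot: [0.5, -0.5, -0.5, 0.5]
wrist_force: [-0.0, -1.0, -1.0]
opening: 0.22
```

>>> apply_moves --plan "0 0 0 0 0 0 0.28; 0 0 0 0 0 0 0.34; 0 -0.1 0 0 0 0 0.38; 0 -0.3 0 0 0 0 0.38; 0 -0.5 0 0 0 0 0.38"

```text
time_s: 36.15
eef_pos: [0.603, -0.2614, 0.1152]
eef_rot: [0.501, -0.499, -0.5, 0.5]
wrist_force: [1.0, -0.2, -0.1]
opening: 0.381
```

>>> apply_moves --plan "0 -0.6 0 0 0 0 0.38; 0 -0.6 0 0 0 0 0.38; 0 -0.4 0 0 0 0 0.38; 0 -0.2 0 0 0 0 0.38; 0 0 0 0 0 0 0.38"

```text
time_s: 36.65
eef_pos: [0.6049, -0.2627, 0.2083]
eef_rot: [-0.498, 0.501, 0.5, -0.5]
wrist_force: [-0.5, 0.4, -0.4]
opening: 0.38
```

```bash
python3 - <<'E'
from fit import *
o=ctrl.get_obs(); print(o["time_s"],o["eef_pos"],o["wrist_force"])
ims={n:ctrl.camera(n) for n in ["scene","side"]}
C={"small":(.608,-.092),"medium":(.437,-.302),"large":(.4445,.075),"largest":(.604,-.262)}
vis={n:cv2.resize(im,None,fx=3,fy=3,interpolation=cv2.INTER_CUBIC)[:,:,::-1].copy() for n,im in ims.items()}
for k,xy in C.items():
    for n in ims:
        c=ctrl.get_calibration(n)
        for p in parts("l",k,np.array(xy),CR[k][1]-.005)+parts("c",k,np.array(xy)):
            for i in range(0,len(p),48): cv2.polylines(vis[n],[((proj(c,p[i:i+48])+.5)*3).astype(np.int32)],True,(0,0,255),1)
cv2.imwrite("pics/f_scene.png",vis["scene"][530:930,330:1030]); cv2.imwrite("pics/f_side.png",vis["side"][700:1300,650:1400])
cv2.imwrite("pics/f_scene_all.png",ims["scene"][:,:,::-1])
E
```

```text
36.65 [ 0.60492557 -0.26265257  0.20827004] [-0.54717038  0.44503151 -0.40715872]
```

View pics/f_scene.png

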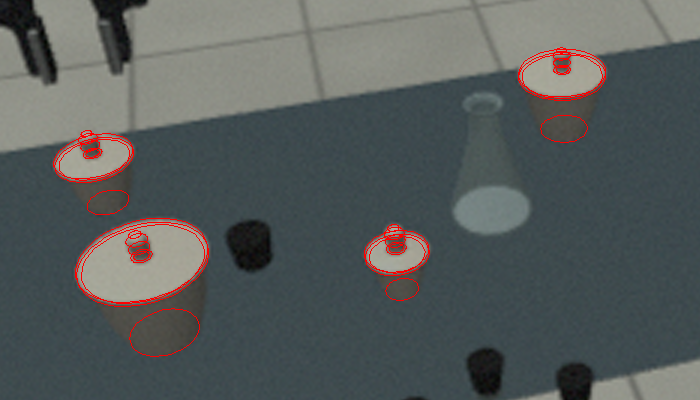

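View pics/f_side.png

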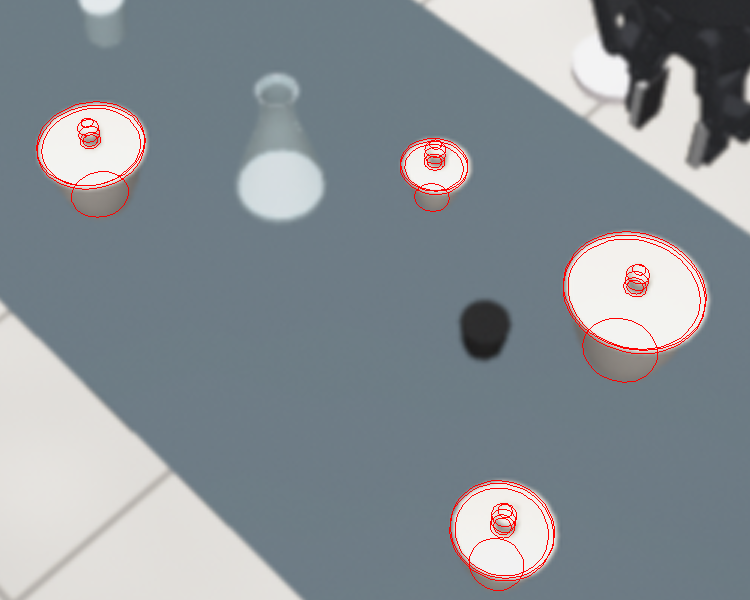

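View pics/f_scene_all.png

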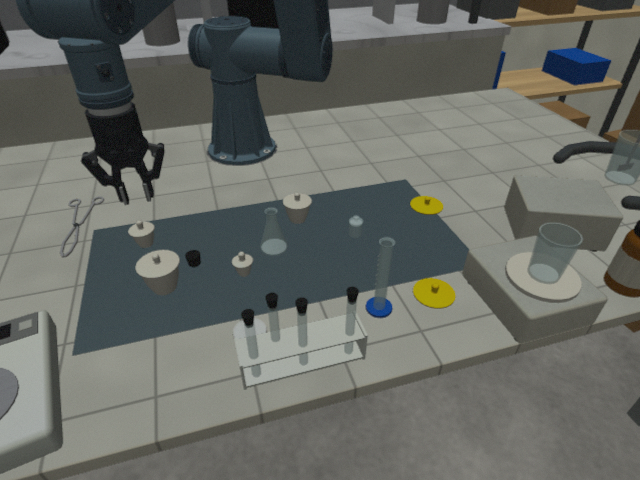

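All four lids line up with the seated model outlines in both views. The crucibles, flask (271,235) and cylinder (381,280) are where they started. Handing in.

```bash
python3 -c "
from bench import ctrl
ctrl.hand_in()"
```

```text
the job is handed in; nothing more can be done
```

All four lids are on the crucibles of their size, and I handed the job in at about 37 s of the 112 s allowed. I took each white lid by its knob, lowered it until it touched, then let go and backed off. I left the two yellow look-alikes alone.

**Last checks:**
- **Lids:** in the scene and side pictures all four match the drawn outlines of lids fully home and level, to within about 1–2 mm by eye.
- **Crucibles and bystanders:** the crucibles still match their starting positions. The flask and measuring cylinder look unmoved in the picture.
- **Robot:** the gripper was clear of everything, and the wrist force read about zero.

**What went wrong or disagreed:**
- **Missed first grasp:** my first attempt on the medium lid closed above the knob without moving it. The fingertips showed in the pictures about 15–18 mm higher than the stated tool geometry gave, so I went about 15 mm lower for all the grasps.
- **Firm contact:** the large lid was pressed down with up to about 23 N at the wrist (limit 120 N). I eased that off before letting go, and the crucible did not move.
- **Not checked:** the hand-in reports no verdict, and I did not measure tilt or seating height beyond the outline match.

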